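Load and close the sleeve marking station, then jog it

TASK

Load the marking station: take away the plug gauge that was left lying across its two roller bars and lay it down on the bench, clear of the station; lay every aluminium sleeve from the bench in a row on the bars, each resting level across both bars. Then swing the blue guard hood fully shut, bring the red-handled clamp arm all the way down onto it, and only then tilt the jog stick over towards the green dot, hold it well over for at least two full seconds, and let it spring back to the centre. Do not knock over the small aluminium cup that stands behind the sleeves.

Things in the scene. Friction and masses are not known exactly. Their poses are not given: they have to be found in the camera images.
- sleeve_a: plain aluminium sleeve, a short tube 51 mm in diameter and 50 mm long, 0.11 kg; lies on its round side on the bench at the start (it does not roll; if dropped it settles on its side or an end, and either way measures about 51 mm across). Origin at the middle of its underside as it lies at the start, own z up through the sleeve. There are 2 or 3 sleeves in a run; absent ones read None.
- sleeve_b: plain aluminium sleeve, a short tube 51 mm in diameter and 50 mm long, 0.11 kg; lies on its round side on the bench at the start (it does not roll; if dropped it settles on its side or an end, and either way measures about 51 mm across). Origin at the middle of its underside as it lies at the start, own z up through the sleeve. There are 2 or 3 sleeves in a run; absent ones read None.
- sleeve_c: plain aluminium sleeve, a short tube 51 mm in diameter and 50 mm long, 0.11 kg; lies on its round side on the bench at the start (it does not roll; if dropped it settles on its side or an end, and either way measures about 51 mm across). Origin at the middle of its underside as it lies at the start, own z up through the sleeve. There are 2 or 3 sleeves in a run; absent ones read None.
- mid_a (a point): centre of sleeve_a (25.5 mm from its origin along its own z); axes as the sleeve's, all six sides are flat to the touch
- mid_b (a point): centre of sleeve_b (25.5 mm from its origin along its own z); axes as the sleeve's, all six sides are flat to the touch
- mid_c (a point): centre of sleeve_c (25.5 mm from its origin along its own z); axes as the sleeve's, all six sides are flat to the touch
- gauge: steel plug gauge, a bar 21 x 106 x 21 mm with two thicker ends, flat-sided to the touch, 0.15 kg; origin at the middle of its underside, long axis along its own y, own z up. It starts lying across the two roller bars (long axis along station x), balanced on them; knocked, it may end leaning on a bar
- station: marking station: a grey base plate 170 (x) x 320 (y) x 12 mm fixed to the bench, y from -140 to +180 mm of its origin, which lies at bench height under the middle of the rollers. Its yaw is 1.57 give or take 0.1 rad: its x points to the robot's left (hinge side), its y towards the robot (clamp end), z up
- rollers (a point): midway between the two roller bars at the height of their tops (36 mm above the bench), mid-length; axes as the station's. Bars: fixed 10 mm rods along y at x = -12 and +12 mm, y -118 to +118 mm; end cheeks at y +-122 mm, 2 mm lower. A sleeve at rest has its centre 25.5 mm above this point; three fit easily at y = -72, 0, 72 mm
- hood (a joint): angle of the blue guard hood with amber windows, a box 140 x 260 x 88 mm, open below, hinged along its left edge (station +x): 0 = fully shut over the rollers, 1.9 rad = thrown back; starts at 1.62 to 1.76. Stiff friction hinge: it stays where it is left and takes 2 to 5 N at its bar to move
- hood_hinge (a point): middle of the hood's hinge axis on the left edge of the plate, at station (70, 0, 20) mm; axis along the station's y
- hood_bar (a point): middle of the black bar handle (12 mm thick, 110 mm long along station y, 45 mm off the hood's front, level with its top). Hood shut: at station (-115, 0, 105) mm; it rides on an arc of 204 mm radius about hood_hinge, up and over as the hood opens. It can be pinched between its two end posts from straight above (fingers closing along station x) over the whole swing and turns in the fingers
- clamp (a joint): angle of the clamp arm on its post: 0 = arm level, pointing away from the robot, its rubber foot down on top of the shut hood; 1.57 rad = upright, at most 1.9; starts at 1.45 to 1.75. Friction hinge, stays where it is left, 3 to 4 N at the bar
- clamp_hinge (a point): clamp pivot at station (0, 160, 135) mm, on top of a post 40 x 16 mm at the end of the plate nearest the robot; axis along the station's x
- clamp_bar (a point): grip point of the red bar (14 mm thick) that sticks out 64 mm from the end of the 75 mm clamp arm along the station's -x (to the robot's right), 42 mm out from the arm. Clamp down: at station (-42, 85, 135) mm, 31 mm above the hood's top. It can be pinched from straight above (fingers closing along station y) over the whole swing and turns in the fingers
- console: grey jog console, a box 90 (x) x 130 (y) x 50 mm fixed to the bench; origin under its middle, axes as the world's at yaw 0, turned by up to 0.25 rad. A green dot on top at y = +52 mm, a red dot at y = -52 mm
- jog (a joint): tilt of the jog stick in its crosswise gate about the console's x axis: 0 = upright, +0.5 rad = fully over towards the green dot (console +y), -0.5 towards the red dot; a spring brings it back to 0. 'Well over' means more than 0.3 rad, about 2 to 3 N at the ball
- jog_ball (a point): centre of the black ball (28 mm diameter) on top of the jog stick, upright 112 mm above the bench; it swings about a point 46 mm above the bench (66 mm below the ball)
- cup: small thin aluminium cup, 45 mm diameter, 52 mm tall; bystander, origin under it, z up; stands behind the sleeves
- fastener_bowl: white bowl of fasteners fixed on the bench, 240 mm across, rim 90 mm high; origin under its middle. To the right of the sleeves a black hand piece hangs about 65 mm above the bench (world x 0.58 to 0.67, y -0.29 to -0.38, not listed): keep clear of it
Mind the look-alikes: they are no part of the job. Leave any brown look-alike of the sleeve_c alone.

How it is judged:
By the outcome, as a careful person would: the job done as asked, in the order asked, and still so for the second after the job is handed in, with the robot touching nothing.
Of sleeve_a, sleeve_b, sleeve_c only 2 to 3 are there at a start; the rules pass over those that are not, and their reading is None.
At some moment in a run one of gauge may be knocked a few centimetres aside while the robot is not near it.
Once in a run the grip may slacken for a moment while it holds something.
It also fails if it takes over 208 s, if anything falls off the work surface, if the arm or the gripper's body presses on something with over 40 N, if the wrist force passes 120 N, or if a joint passes its speed limit or range.

ROBOT

A 6-joint arm with a two-finger parallel gripper is mounted at the origin on a cart in front of the work surface, level with it; the furniture and walls round the work are solid. World frame = base frame: x ahead of the robot, y to its left, z up, the work surface at z = 0. Lengths are in m, angles in rad, forces in N, time in s.
With the tool pointing down it reaches from about 0.375 to 0.975 m from the base axis. Payload 3.8 kg.
Tool frame: the origin (TCP) lies at the very end of the fingers, on their centre line; the grasp point (between the pads) lies 19 mm behind it; y points along the fingers, x is the direction in which the jaws open and shut, and the axes are right-handed (so a half turn about y gives the same grasp; the last joint's range is limited). The gripper opens to 85 mm and grips with 20 to 120 N. Pads are 22 mm wide; open, the fingers measure 114 mm over their backs; the gripper's body (76 mm by 85 mm) begins 54 mm behind the grasp point. The pads swing forward as they close: fully open they stand 13 mm farther back than shut.
Start: joints at [-1.198, 0.264, 1.604, -0, 1.274, -0.037], TCP at [0.269, -0.619, 0.231] pointing down, gripper open.
Joint ranges: [-2.63, 2.63], [-0.94, 2.18], [0.31, 2.57], [-1.31, 4.45], [0, 2.66], [-2.55, 2.55]. Speed limits (rad/s): [2.57, 2.57, 3.14, 3.14, 3.14, 3.14].

INTERFACE

Orientations are given as a rotation vector (axis times angle).
In Python, from workcell import bot, cams gives the robot as it stands.
- The arm moves only by the tool play_rows, never from a script. Its argument "motion" is a list of rows, each a list of 2 entries, a list of its own where there are three numbers: the shift along the world's x, y, z normalised to -1 to 1, where 1 is 400 mm, then the turn, a rotation vector about the world's x, y, z normalised to -1 to 1, where 1 is pi/4 rad. In form: [[[tx, ty, tz], [ax, ay, az]], ...]. A call has 1 to 10 rows; each row is the pose to reach, as a shift and turn from the pose commanded when the call began; what a row does not reach only later rows make up. A row lasts 1/8 s, in which the tool goes at most 62.5 mm and 10.7 degrees, less where a joint would pass 70% of its speed; a pose out of reach is approached as far as the arm can. A call with a number of a shift or a turn outside -1 to 1 is refused whole. A call with a gripper value outside its range is refused whole. "gripper" is the closure, from 0 (fully open) to 1 (shut), set as the call begins (left out, the last holds). The fingers move at their own pace and stop on an object; "squeeze" is the grip in N (left out, the last holds). Time passes only in rows, so rows that repeat a pose let the fingers close. It gives the time, the measured TCP pose, the force and the opening at its end, in the units of the state.
- bot.read_state(): the state, without advancing time (a new reading comes with each control period).
- cams.read_camera(name): name is "scene" or "top" or "wrist"; returns (picture, depth): 480x640x3 uint8, red, green, blue; 480x640 float32, m along the optical axis (not along the pixel's ray), 0 where there is no reading.
- cams.calibration(name): a dict with "mtx" (3x3 intrinsics, pixels), "R" (3x3) and "t" (3): a world point X has camera coordinates R X + t; the wrist camera has in their place "tool_from_camera" (4x4, takes a point from camera to tool coordinates, whose origin is the TCP and whose axes are the tool frame's). Camera axes: x right, y down, z forward; pixel columns grow to the right and rows downward; lengths in m; the calibration is good to about 2 mm. A picture is of the moment at which its call begins: read the wrist's pose just before it. calibration takes no time and is no camera call.
- bot.finish_job(): hands the job in, once; it reports no verdict.
Trained networks look in the newest picture that a camera, given by its name, has taken for a name from the list of things; names that differ only in an ending like _2 or _b are one class to them, and where a whole thing is asked for, a point or a joint stands for the part that bears it (a point fixed in the world has none). Each returns a list of dicts, best first, with "conf" (0 to 1); they miss things now and then, are a little off and sometimes report something else, mostly with a low value. They report only what shows in the picture. A call takes as long as a camera call. They do not tell look-alikes from the thing itself.
- cams.recognise(camera, label): "xyz" ([x, y, z] in m, in the coordinates of the camera as it stood for that picture, good to about 4 mm: the middle of the surface that is visible of it).
- cams.regions_of(camera, label): "mask" (480x640 bool, what is visible of it).
- cams.mark_of(camera, label): "xyz" ([x, y, z] in m, in the coordinates of the camera as it stood for that picture, good to about 4 mm: a listed point, or the origin of a listed thing).
The state is a dict: "time": time; "q": joint angles; "joint_vel": joint speeds; "joint_torque": joint torques, N m; "tool_pos": TCP position; "tcp_rot": TCP orientation; "wrist_force": force on the tool from outside, world axes, zero at the start; "torque": the same for the moment, N m; "width": opening from 0.0 (shut) to 1.0 (fully open).
Only numpy, scipy, OpenCV 4.12 (cv2) and the standard library are available. Lean on these libraries where they do the work, as an engineer would, in place of code of your own. Each camera call takes 0.05 s, during which the arm holds its last target.

## Working session

There is one attempt and no reset: what is moved stays moved. The work goes in short steps, Python scripts to look and compute and a tool call to move; the robot and the scene stay as the last step left them, time stands still between calls to the robot, and variables do not carry over. Pictures are saved under pics/ and viewed, and the job is handed in when it is done.

Besides the shell and the picture viewer there is one more tool, called after "Request:" as name(argument=value, ...) on one line, values as JSON. play_rows: Moves the arm, as the interface text tells. Its arguments: {"type":"object","properties":{"motion":{"type":"array","items":{"type":"array"}},"gripper":{"type":"number"},"squeeze":{"type":"number"}},"required":["motion"]}

```bash
ls; mkdir -p pics; cat > h.py <<'E'
import numpy as np, cv2
from workcell import bot, cams
from scipy.spatial.transform import Rotation as Ro
def snap(n,f):
    p,d=cams.read_camera(n); cv2.imwrite('pics/'+f+'.png',p[:,:,::-1]); np.save('pics/'+f+'.npy',d); return p,d
def w(cam,xyz):
    c=cams.calibration(cam)
    if 'R' in c: return np.array(c['R']).T@(np.array(xyz)-np.array(c['t']).ravel())
    s=bot.read_state(); T=np.array(c['tool_from_camera']); p=T[:3,:3]@np.array(xyz)+T[:3,3]
    return Ro.from_rotvec(s['tcp_rot']).apply(p)+np.array(s['tool_pos'])
def px(cam,u,v,d):
    K=np.array(cams.calibration(cam)['mtx']); z=d[v,u]
    return w(cam,[(u-K[0,2])*z/K[0,0],(v-K[1,2])*z/K[1,1],z])
def cloud(cam,d):
    K=np.array(cams.calibration(cam)['mtx']); v,u=np.mgrid[:480,:640]
    P=np.stack([(u-K[0,2])*d/K[0,0],(v-K[1,2])*d/K[1,1],d],-1).reshape(-1,3)
    c=cams.calibration(cam)
    if 'R' in c: Q=(P-np.array(c['t']).ravel())@np.array(c['R'])
    else:
        s=bot.read_state(); T=np.array(c['tool_from_camera']); Q=Ro.from_rotvec(s['tcp_rot']).apply(P@T[:3,:3].T+T[:3,3])+np.array(s['tool_pos'])
    return Q.reshape(480,640,3)
E
python3 - <<'E'
from h import *
s=bot.read_state(); print(s)
for n in ['scene','top','wrist']: snap(n,n+'0')
for n in ['scene','top']:
    for l in ['sleeve_a','gauge','station','rollers','hood_bar','clamp_bar','clamp_hinge','hood_hinge','console','jog_ball','cup','fastener_bowl']:
        try: print(n,l,[(np.round(w(n,r['xyz']),3).tolist(),round(r['conf'],2)) for r in cams.mark_of(n,l)[:5]])
        except Exception as e: print(n,l,e)
E
```

```text
pics
{'time': 0.0, 'q': array([-1.19793404e+00,  2.64795303e-01,  1.60539324e+00, -2.59159435e-05,
        1.27370217e+00, -3.68608889e-02]), 'joint_vel': array([-1.74036862e-03, -2.12969882e-03,  2.08451380e-04, -3.82759179e-05,
        9.68634194e-04, -1.10403394e-03]), 'joint_torque': array([-2.67145988e-03, -5.15131295e+01, -3.67311466e+01, -6.14605369e-05,
        1.29209019e-02,  2.21896988e-05]), 'tool_pos': array([ 0.26863374, -0.61843241,  0.22992324]), 'tcp_rot': array([-1.37428288,  0.90369323, -0.90058754]), 'wrist_force': array([ 0.19693905, -0.52133875,  0.10010827]), 'torque': array([ 0.03961476,  0.01115749, -0.00504072]), 'width': 0.9961002501564769}
scene sleeve_a [([0.587, -0.168, 0.001], 0.88), ([0.62, -0.077, -0.001], 0.82), ([0.726, -0.008, 0.001], 0.58)]
scene gauge [([0.52, 0.187, 0.036], 0.66)]
scene station [([0.584, 0.193, 0.003], 0.69)]
scene rollers [([0.582, 0.194, 0.037], 0.77), ([0.432, -0.295, 0.114], 0.23)]
scene hood_bar [([0.573, 0.363, 0.197], 0.92), ([0.585, -0.167, 0.002], 0.61)]
scene clamp_bar [([0.426, 0.144, 0.209], 0.89)]
scene clamp_hinge 
[... 282 characters left out ...]
 0.359, 0.196], 0.22)]
top sleeve_a [([0.617, -0.069, 0.003], 0.75), ([0.728, -0.005, -0.002], 0.64)]
top gauge [([0.515, 0.187, 0.034], 0.75), ([0.432, -0.292, 0.001], 0.43)]
top station [([0.579, 0.194, -0.001], 0.56), ([0.578, 0.193, 0.036], 0.49)]
top rollers []
top hood_bar [([0.573, 0.362, 0.195], 0.81)]
top clamp_bar [([0.426, 0.15, 0.212], 0.81)]
top clamp_hinge [([0.421, 0.188, 0.135], 0.55), ([0.612, -0.07, 0.002], 0.37)]
top hood_hinge [([0.584, 0.264, 0.022], 0.86), ([0.613, -0.074, 0.021], 0.59)]
top console [([0.433, -0.292, -0.003], 0.58)]
top jog_ball [([0.428, -0.293, 0.108], 0.67), ([0.422, 0.186, 0.134], 0.28)]
top cup [([0.711, -0.101, -0.001], 0.77)]
top fastener_bowl []
```

View pics/scene0.png

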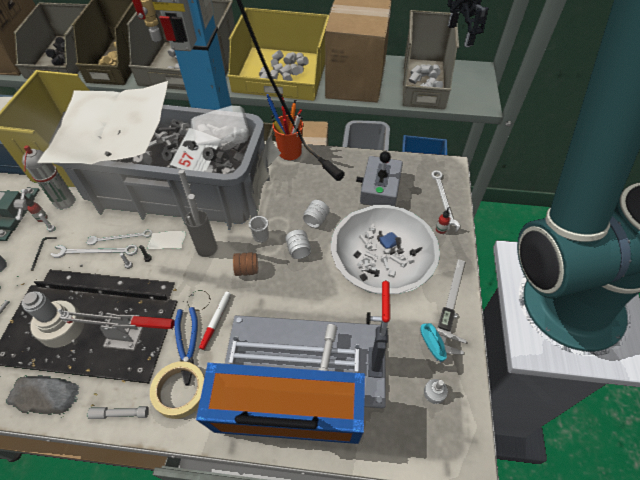

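View pics/top0.png

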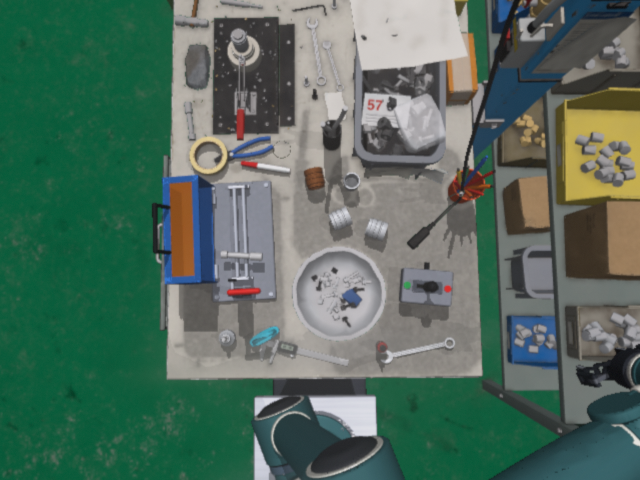

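View pics/wrist0.png

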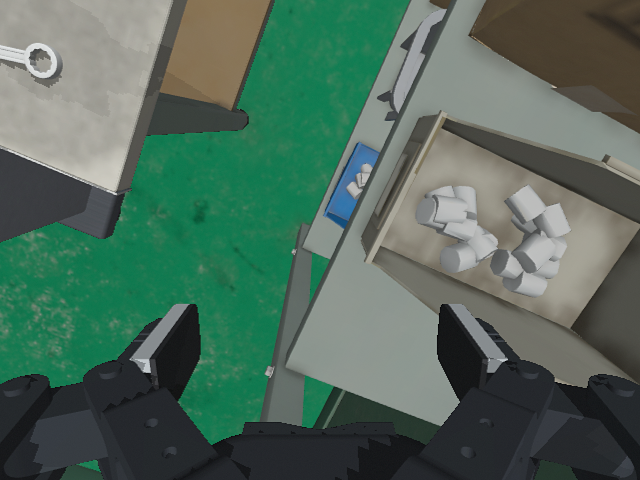

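Scene: two aluminium sleeves, at top-view (340,218) and (376,229), with a brown look-alike at (314,178). The gauge lies across the bars at (241,255), the cup is at (351,181), the hood is open, and the clamp is upright. Next I measure yaws and fine positions.

```bash
python3 - <<'E'
from h import *
s=bot.read_state(); R=Ro.from_rotvec(s['tcp_rot']).as_matrix(); print('tool axes cols\n',R.round(3)); print(cams.calibration('wrist')['tool_from_camera'])
p=cv2.imread('pics/top0.png'); d=np.load('pics/top0.npy'); Q=cloud('top',d)
print('Rtop',np.array(cams.calibration('top')['R']).round(2).tolist())
def rect(m,name):
    P=Q[m][:,:2].astype(np.float32); 
    (c,sz,a)=cv2.minAreaRect(P); print(name,len(P),np.round(c,4),np.round(sz,4),round(a,2),'med',Q[m].mean(0).round(4))
X,Y,Z=Q[...,0],Q[...,1],Q[...,2]
def box(x0,x1,y0,y1,z0,z1): return (X>x0)&(X<x1)&(Y>y0)&(Y<y1)&(Z>z0)&(Z<z1)&(d>0)
rect(box(.3,.75,.05,.3,.006,.02),'plate')
m=box(.48,.70,.16,.23,.027,.042); rect(m,'rollers')
rect(box(.48,.56,.1,.25,.045,.07),'gauge')
rect(box(.56,.68,-.115,-.03,.03,.06),'slv1'); rect(box(.54,.64,-.22,-.12,.03,.06),'slv2')
rect(box(.56,.68,-.125,-.03,.008,.06),'slv1f'); rect(box(.54,.64,-.22,-.12,.008,.06),'slv2f')
rect(box(.35,.52,-.40,-.18,.04,.06),'console'); rect(box(.35,.52,-.40,-.18,.1,.14),'ball')
rect(box(.67,.75,-.14,-.06,.04,.06),'cup')
rect(box(.35,.5,.08,.22,.17,.25),'clampbar')
rect(box(.4,.75,.3,.42,.185,.23),'hoodbar')
# cable / tall obstacles on x<0.9,y>-0.8
m=(X>.2)&(X<1)&(Y>-.6)&(Y<.45)&(Z>.14)&(d>0)
for x in np.arange(.2,1,.1):
  for y in np.arange(-.6,.45,.1):
    k=m&(X>=x)&(X<x+.1)&(Y>=y)&(Y<y+.1)
    if k.sum()>3: print(round(x,1),round(y,1),k.sum(),Z[k].max().round(3),end=' | ')
for n,(u0,v0,k) in {'tb':(300,160,5)}.items():
    cv2.imwrite('pics/crop0.png',cv2.resize(p[150:310,200:440],None,fx=3.3,fy=3.3,interpolation=cv2.INTER_CUBIC)[:, :800])
q=cv2.imread('pics/scene0.png'); cv2.imwrite('pics/crop1.png',cv2.resize(q[190:290,210:350],None,fx=5,fy=5,interpolation=cv2.INTER_CUBIC))
E
```

```text
tool axes cols
 [[ 0.398  0.     0.917]
 [-0.917 -0.     0.398]
 [ 0.    -1.    -0.   ]]
[[ 9.99999531e-01  9.40607609e-05  9.64244594e-04  1.04371423e-03]
 [-9.01335177e-04 -2.74636228e-01  9.61547778e-01 -1.44602267e-01]
 [ 3.55260413e-04 -9.61548196e-01 -2.74636014e-01  6.99657428e-02]
 [ 0.00000000e+00  0.00000000e+00  0.00000000e+00  1.00000000e+00]]
Rtop [[-0.01, -1.0, -0.02], [-0.99, 0.01, -0.1], [0.1, 0.01, -0.99]]
plate 5740 [0.5252 0.1774] [0.4497 0.2407] 0.19 med [0.5599 0.1849 0.012 ]
rollers 580 [0.5898 0.1992] [0.2205 0.0503] 1.21 med [0.5966 0.1943 0.0345]
gauge 272 [0.5166 0.1871] [0.1058 0.0198] 86.06 med [0.5164 0.1854 0.0537]
slv1 346 [ 0.6135 -0.0713] [0.0498 0.0499] 22.28 med [ 0.6118 -0.0719  0.0453]
slv2 353 [ 0.5842 -0.1658] [0.0499 0.0501] 70.0 med [ 0.5832 -0.1653  0.0453]
slv1f 360 [ 0.6137 -0.0712] [0.0503 0.0498] 22.41 med [ 0.6118 -0.0717  0.0445]
slv2f 363 [ 0.5842 -0.1658] [0.05 0.05] 70.27 med [ 0.5829 -0.165   0.0446]
console 1660 [ 0.433  -0.2688] [0.1778 0.092 ] 85.57 med [ 0.4309 -0.2896  0.05  ]
ball 104 [ 0.4314 -0.2912] [0.0241 0.027 ] 89.01 me
[... 206 characters left out ...]
627] [0.1184 0.0177] 1.59 med [0.5733 0.3629 0.1999]
0.2 -0.6 1553 0.456 | 0.2 -0.5 2825 0.698 | 0.2 -0.4 2093 0.704 | 0.2 -0.2 495 0.789 | 0.2 -0.1 3321 0.805 | 0.3 -0.6 5 0.427 | 0.4 0.1 274 0.223 | 0.4 0.2 342 0.165 | 0.4 0.3 516 0.161 | 0.5 0.2 534 0.169 | 0.5 0.3 1195 0.209 | 0.6 -0.5 8 0.147 | 0.6 -0.4 123 0.261 | 0.6 0.2 452 0.165 | 0.6 0.3 1138 0.206 | 0.7 -0.5 74 0.168 | 0.7 -0.4 886 0.688 | 0.7 -0.3 1618 0.694 | 0.7 -0.2 1081 0.199 | 0.7 0.2 32 0.161 | 0.7 0.3 42 0.162 | 0.8 -0.6 3543 0.596 | 0.8 -0.5 1550 0.579 | 0.8 -0.4 336 0.724 | 0.8 -0.3 1602 0.729 | 0.8 -0.2 1590 0.211 | 0.8 -0.1 157 0.23 | 0.9 -0.5 3367 0.561 | 0.9 -0.4 779 0.227 | 0.9 -0.3 1865 0.224 | 0.9 -0.2 1659 0.23 |
```

View pics/crop0.png

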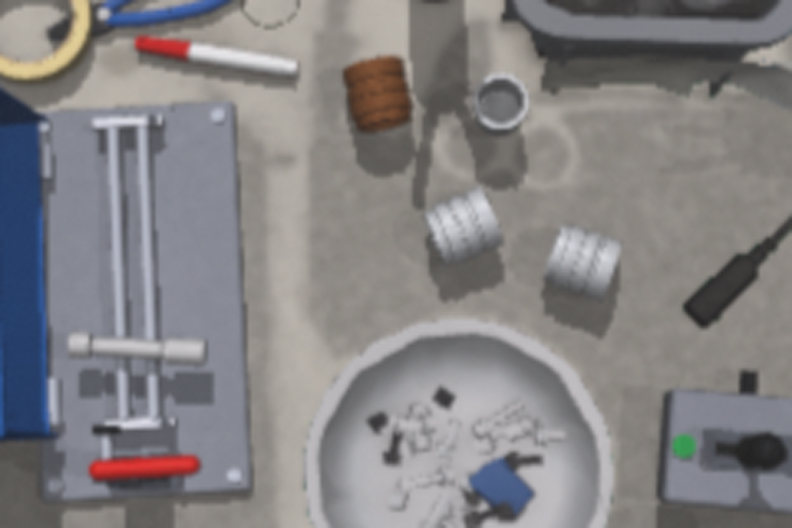

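View pics/crop1.png

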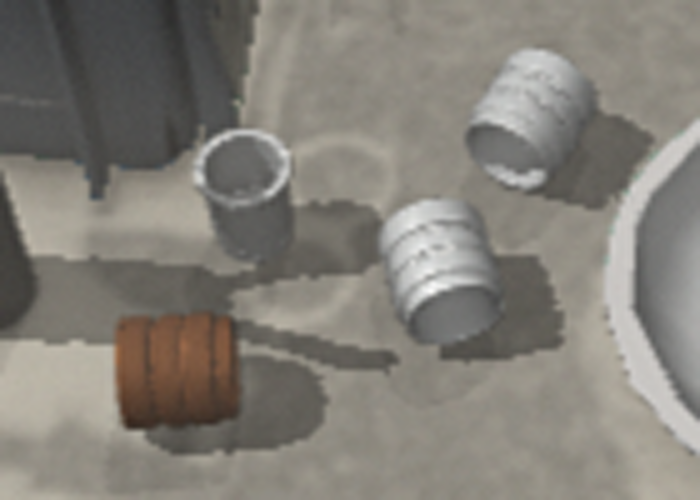

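```bash
python3 - <<'E'
from h import *
for cam in ['top','scene']:
    d=np.load(f'pics/{cam}0.npy'); Q=cloud(cam,d).reshape(-1,3); Q=Q[d.ravel()>0]; X,Y,Z=Q.T
    m=(X>.54)&(X<.70)&(Y>.17)&(Y<.22)&(Z>.028)&(Z<.042); P=Q[m]
    mid=.1950
    for it in range(3):
        for sgn in (1,-1):
            pass
    # fit 2 lines common slope
    from scipy.optimize import least_squares
    def f(t):
        r=P[:,1]-(t[0]+np.tan(t[1])*(P[:,0]-.62)); return np.abs(np.abs(r)-.012)
    r=least_squares(f,[.194,.03],loss='soft_l1',f_scale=.003); print(cam,len(P),r.x,'yaw',np.pi/2+r.x[1],'y at .582',r.x[0]+np.tan(r.x[1])*(-.038))
    # plate right edge (station x=-85)
    e=[]
    for x in np.arange(.46,.72,.01):
        k=(X>x)&(X<x+.01)&(Y>.06)&(Y<.15)&(Z>.008)&(Z<.016)
        if k.sum()>3: e.append((x+.005,np.percentile(Y[k],3)))
    e=np.array(e); c=np.polyfit(e[:,0],e[:,1],1); print(' edge slope',np.arctan(c[0]),'y at .582',np.polyval(c,.582), 'ends')
    for y in (.13,.15,.17):
        k=(Y>y)&(Y<y+.02)&(Z>.008)&(Z<.016)&(X<.8)&(X>.3); print('  plate x',np.percentile(X[k],1),np.percentile(X[k],99))
    # ball & console
    k=(X>.38)&(X<.48)&(Y>-.36)&(Y<-.2)&(Z>.045)&(Z<.055); print(' console',cv2.minAreaRect(Q[k][:,:2].astype(np.float32)))
    k=(X>.4)&(X<.46)&(Y>-.32)&(Y<-.26)&(Z>.105)&(Z<.14); print(' ball', Q[k].mean(0), Q[k].min(0),Q[k].max(0))
    k=(X>.4)&(X<.46)&(Y>.08)&(Y<.22)&(Z>.17)&(Z<.24)
    print(' clamp',Q[k].min(0),Q[k].max(0))
E
```

```text
top 447 [0.19502331 0.04590595] yaw 1.6167022798153219 y at .582 0.19327766108558378
 edge slope 0.045338728303709296 y at .582 0.11051427634409226 ends
  plate x 0.40628684329617903 0.7952338793905002
  plate x 0.40387475697252884 0.7972217662399096
  plate x 0.4014389599011976 0.7969207216556197
 console ((0.4310123026371002, -0.2918098270893097), (0.13020877540111542, 0.08980020880699158), 84.49578857421875)
 ball [ 0.4312602  -0.29025441  0.12101021] [ 0.41791491 -0.303288    0.10688283] [ 0.44486897 -0.27905181  0.12954339]
 clamp [0.4155604  0.11668752 0.19578736] [0.45222558 0.19252702 0.2226984 ]
scene 856 [0.19538488 0.04544656] yaw 1.6162428855127702 y at .582 0.19365672035776468
 edge slope 0.04819648878944667 y at .582 0.10984272016748955 ends
  plate x 0.42927160272456477 0.769860200303693
  plate x 0.40376866418687674 0.797348223665553
  plate x 0.40417249991357396 0.7979614855252736
 console ((0.4326125979423523, -0.29251915216445923), (0.1332891881465912, 0.08956775069236755), 84.50299072265625)
 ball [ 0.4330564  -0.28697502  0.11912529] [ 0.4200549  -0.30250748  0.10500613] [ 0.44524496 -0.27604792  0.12893567]
 clamp [0.41656886 0.11502394 0.17067298] [0.45432   0.1929458 0.220116 ]
```

Request:
play_rows(motion=[[[0,0.1,0.1],[0,0,0]],[[0.05,0.25,0.2],[0,0,0.2]],[[0.1,0.4,0.3],[0,0,0.4]],[[0.18,0.55,0.3],[0,0,0.6]],[[0.25,0.7,0.3],[0,0,0.8]],[[0.35,0.85,0.3],[0,0,1]],[[0.4,1,0.3],[0,0,1]]], gripper=0, squeeze=60)

```text
time: 2.22
tool_pos: [0.4139, -0.2542, 0.3515]
tcp_rot: [-1.551, 0.293, -0.295]
wrist_force: [0.8, 0.1, 0.2]
width: 1.001
```

Request:
play_rows(motion=[[[0.04,0.15,0],[0,0,0.1]],[[0.08,0.3,0],[0,0,0.2]],[[0.12,0.45,0],[0,0,0.3]],[[0.16,0.6,0],[0,0,0.4]],[[0.2,0.75,-0.1],[0,0,0.4]],[[0.215,0.9,-0.2],[0,0,0.4]],[[0.215,0.93,-0.3],[0,0,0.4]],[[0.215,0.93,-0.3],[0,0,0.4]],[[0.215,0.93,-0.3],[0,0,0.4]]], gripper=0.4)

```text
time: 3.35
tool_pos: [0.4996, 0.1158, 0.2322]
tcp_rot: [-1.571, 0.047, -0.049]
wrist_force: [0.9, -0.3, 0.5]
width: 0.603
```

```bash
python3 - <<'E'
from h import *
s=bot.read_state(); R=Ro.from_rotvec(s['tcp_rot']).as_matrix(); print(s['tool_pos'],R.round(3)[:,0],s['width'])
p,d=snap('wrist','w1'); Q=cloud('wrist',d); X,Y,Z=Q[...,0],Q[...,1],Q[...,2]
m=(X>.46)&(X<.6)&(Y>.1)&(Y<.27)&(Z>.045)&(Z<.065)&(d>0); print(m.sum(),cv2.minAreaRect(Q[m][:,:2].astype(np.float32)))
snap('top','t1')
E
```

```text
[0.49963931 0.11580966 0.23218664] [ 0.998 -0.061  0.001] 0.6028861214680349
3204 ((0.5224465131759644, 0.18495871126651764), (0.10610833019018173, 0.02080567367374897), 85.80265045166016)
```

View pics/w1.png

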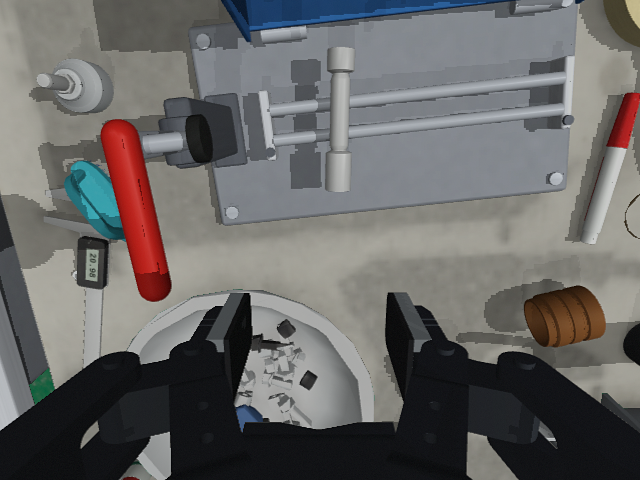

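```bash
python3 - <<'E'
from h import *
for i in range(3):
    s=bot.read_state(); R=Ro.from_rotvec(s['tcp_rot']).as_matrix(); print(s['tool_pos'],R.round(3)[:,0],s['width'],s['wrist_force'])
    p,d=snap('wrist','w2')
Q=cloud('wrist',d); X,Y,Z=Q[...,0],Q[...,1],Q[...,2]
m=(X>.46)&(X<.6)&(Y>.1)&(Y<.27)&(Z>.045)&(Z<.065)&(d>0); print(m.sum(),cv2.minAreaRect(Q[m][:,:2].astype(np.float32)))
E
```

```text
[0.50064136 0.11539158 0.23363772] [ 0.998 -0.063  0.004] 0.5991858209196319 [ 0.04451578  0.39529897 -0.27340804]
[0.50067741 0.11533921 0.23368854] [ 0.998 -0.063  0.004] 0.599428673958509 [-0.65448824  0.57431607 -0.08874919]
[0.50050039 0.1152998  0.23348818] [ 0.998 -0.063  0.004] 0.5992318705917862 [-0.33534199 -0.02912355  0.68532603]
3164 ((0.5209987759590149, 0.1851581335067749), (0.10601355135440826, 0.020805159583687782), 85.73667907714844)
```

Request:
play_rows(motion=[[[0.04,0.094,0],[0,0,0]],[[0.04,0.094,-0.1],[0,0,0]],[[0.04,0.094,-0.2],[0,0,0]],[[0.04,0.094,-0.3],[0,0,0]],[[0.04,0.094,-0.38],[0,0,0]],[[0.04,0.094,-0.44],[0,0,0]],[[0.04,0.094,-0.482],[0,0,0]],[[0.04,0.094,-0.482],[0,0,0]],[[0.04,0.094,-0.482],[0,0,0]]])

```text
time: 4.72
tool_pos: [0.5162, 0.1538, 0.0395]
tcp_rot: [-1.57, 0.047, -0.05]
wrist_force: [0.6, -1.1, 0.7]
width: 0.597
```

```bash
python3 - <<'E'
from h import *
p,d=snap('wrist','w3'); print(bot.read_state()['tool_pos'])
E
```

```text
[0.51635177 0.15388459 0.03970088]
```

View pics/w3.png

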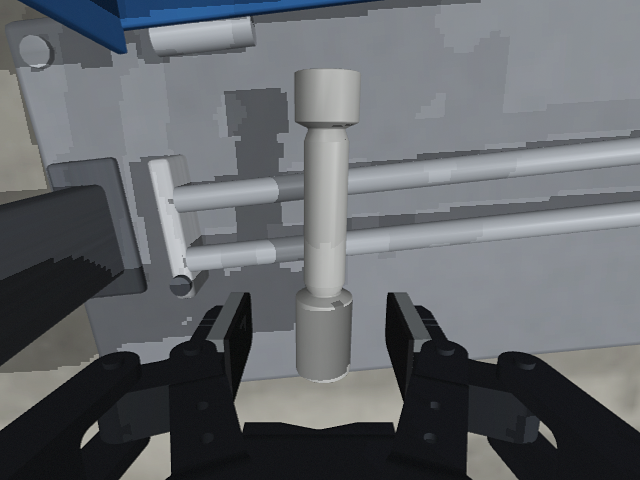

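The jaws straddle the gauge's thick near end (325,340), centred, so I close them.

Request:
play_rows(motion=[[[0,0,0],[0,0,0]],[[0,0,0],[0,0,0]],[[0,0,0],[0,0,0]],[[0,0,0],[0,0,0]],[[0,0,0],[0,0,0]],[[0,0,0.06],[0,0,0]],[[0,0,0.12],[0,0,0]],[[0,0,0.18],[0,0,0]],[[0,0,0.2],[0,0,0]]], gripper=1, squeeze=80)

```text
time: 5.9
tool_pos: [0.5159, 0.154, 0.1197]
tcp_rot: [-1.57, 0.046, -0.05]
wrist_force: [0.2, -0.8, -0.6]
width: 0.225
```

```bash
python3 - <<'E'
from h import *
p,d=snap('wrist','w4'); s=bot.read_state(); print(s['tool_pos'],s['width'],s['wrist_force'])
E
```

```text
[0.51597979 0.15397894 0.11997679] 0.2233722935141939 [-0.90549037  0.23358358 -1.46224363]
```

View pics/w4.png

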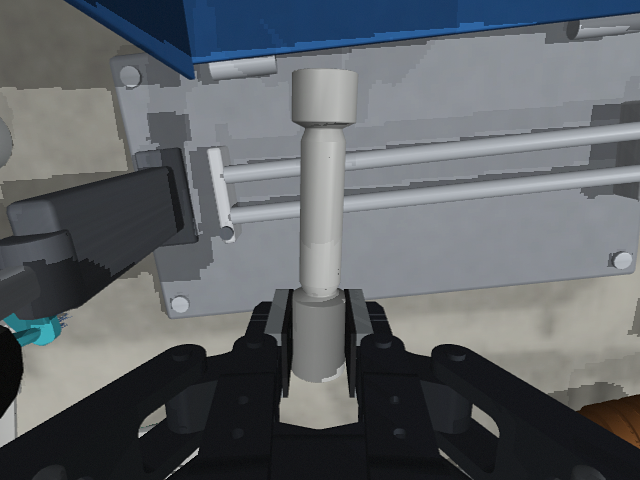

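Request:
play_rows(motion=[[[0.03,-0.06,0.1],[0,0,0.1]],[[0.06,-0.12,0.2],[0,0,0.3]],[[0.1,-0.18,0.2],[0,0,0.5]],[[0.15,-0.235,0.2],[0,0,0.7]],[[0.21,-0.235,0.2],[0,0,0.9]],[[0.21,-0.235,0.2],[0,0,1]],[[0.21,-0.235,0.2],[0,0,1]]])

```text
time: 6.82
tool_pos: [0.5983, 0.0595, 0.1965]
tcp_rot: [-1.495, -0.563, 0.567]
wrist_force: [-0.5, 0.2, -1.4]
width: 0.223
```

Request:
play_rows(motion=[[[0.03,-0.01,0],[0,0,0.2]],[[0.06,-0.02,0],[0,0,0.4]],[[0.1,-0.03,0],[0,0,0.6]],[[0.15,-0.037,-0.05],[0,0,0.8]],[[0.157,-0.037,-0.15],[0,0,1]],[[0.157,-0.037,-0.25],[0,0,1]],[[0.157,-0.037,-0.33],[0,0,1]],[[0.157,-0.037,-0.38],[0,0,1]],[[0.157,-0.037,-0.38],[0,0,1]]])

```text
time: 7.95
tool_pos: [0.6599, 0.045, 0.044]
tcp_rot: [-1.235, -1.16, 1.166]
wrist_force: [-0.0, 0.4, -1.7]
width: 0.226
```

```bash
python3 - <<'E'
from h import *
p,d=snap('wrist','w5'); s=bot.read_state(); print(s['tool_pos'],s['width'],s['wrist_force'],Ro.from_rotvec(s['tcp_rot']).as_matrix()[:,0])
E
```

```text
[0.6613916  0.04499381 0.04581794] 0.2211089871603941 [ 0.69267775  0.34743528 -1.99120295] [ 6.17017483e-02  9.98094623e-01 -1.32362475e-04]
```

View pics/w5.png

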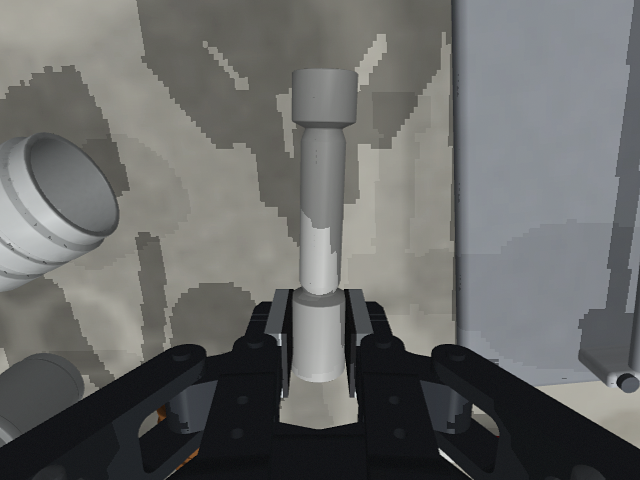

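Request:
play_rows(motion=[[[0,0,-0.03],[0,0,0]],[[0,0,-0.06],[0,0,0]],[[0,0,-0.08],[0,0,0]],[[0,0,-0.095],[0,0,0]],[[0,0,-0.102],[0,0,0]],[[0,0,-0.102],[0,0,0]]])

```text
time: 8.75
tool_pos: [0.6618, 0.0449, 0.0053]
tcp_rot: [-1.237, -1.164, 1.164]
wrist_force: [0.1, -0.1, -2.1]
width: 0.22
```

Request:
play_rows(motion=[[[0,0,0],[0,0,0]],[[0,0,0],[0,0,0]],[[0,0,0],[0,0,0]],[[0,0,0.05],[0,0,0]],[[0,0,0.15],[0,0,0]],[[0,0,0.3],[0,0,0]],[[0,0,0.4],[0,0,0]],[[0,0,0.4],[0,0,0]]], gripper=0.5)

```text
time: 9.75
tool_pos: [0.6658, 0.0451, 0.1732]
tcp_rot: [-1.246, -1.173, 1.158]
wrist_force: [0.1, -0.3, -0.4]
width: 0.496
```

```bash
python3 - <<'E'
from h import *
p,d=snap('top','t2'); s=bot.read_state(); print(s['tool_pos'],s['width'],s['wrist_force'])
snap('scene','s2')
E
```

```text
[0.6639062  0.04496823 0.16999995] 0.4973478062316991 [-1.0058452  -0.11915024 -0.24542684]
```

View pics/s2.png

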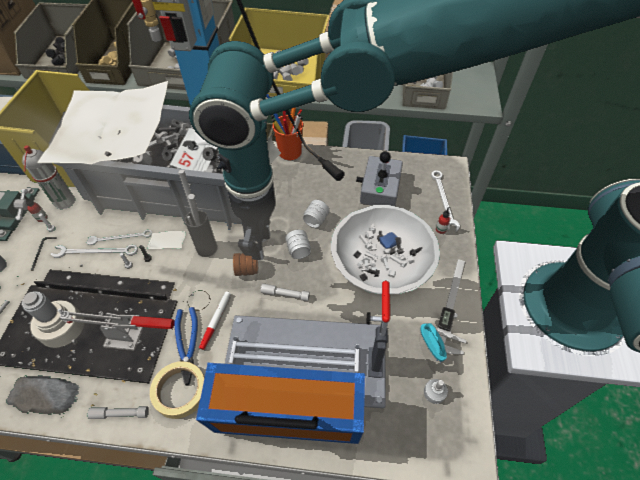

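Request:
play_rows(motion=[[[-0.02,-0.05,0.05],[0,0,-0.2]],[[-0.04,-0.1,0.1],[0,0,-0.4]],[[-0.07,-0.16,0.1],[0,0,-0.6]],[[-0.1,-0.22,0.1],[0,0,-0.8]],[[-0.12,-0.29,0.1],[0,0,-1]],[[-0.12,-0.29,0.1],[0,0,-1]]], gripper=0.2)

```text
time: 10.6
tool_pos: [0.612, -0.0725, 0.2035]
tcp_rot: [-1.494, -0.562, 0.567]
wrist_force: [-0.1, 0.0, 0.5]
width: 0.798
```

Request:
play_rows(motion=[[[0,0,0],[0,0,-0.2]],[[0,0,0],[0,0,-0.4]],[[0,0,0],[0,0,-0.42]],[[0,0,0],[0,0,-0.42]],[[0,0,0],[0,0,-0.42]]])

```text
time: 11.22
tool_pos: [0.6138, -0.0708, 0.2052]
tcp_rot: [-1.548, -0.31, 0.311]
wrist_force: [-0.1, 0.4, -0.1]
width: 0.797
```

```bash
cat > look.py <<'E'
from h import *
import sys
x,y,f=float(sys.argv[1]),float(sys.argv[2]),sys.argv[3]
cams.read_camera('wrist')
s=bot.read_state(); print(s['tool_pos'],s['width'],s['wrist_force'],'jaw',np.degrees(np.arctan2(*Ro.from_rotvec(s['tcp_rot']).as_matrix()[1::-1,0])))
p,d=snap('wrist',f)
Q=cloud('wrist',d); X,Y,Z=Q[...,0],Q[...,1],Q[...,2]
m=(abs(X-x)<.05)&(abs(Y-y)<.05)&(Z>.03)&(Z<.06)&(d>0); print(m.sum(),cv2.minAreaRect(Q[m][:,:2].astype(np.float32)),Z[m].max())
E
python3 look.py .616 -.072 w6
```

```text
[ 0.61380788 -0.07084086  0.20529215] 0.800135841633522 [0.19437398 0.37177601 0.77795898] jaw 22.674016782154528
3837 ((0.6180106997489929, -0.07337556779384613), (0.04994155094027519, 0.05052192136645317), 22.078855514526367) 0.05473437088161079
```

View pics/w6.png

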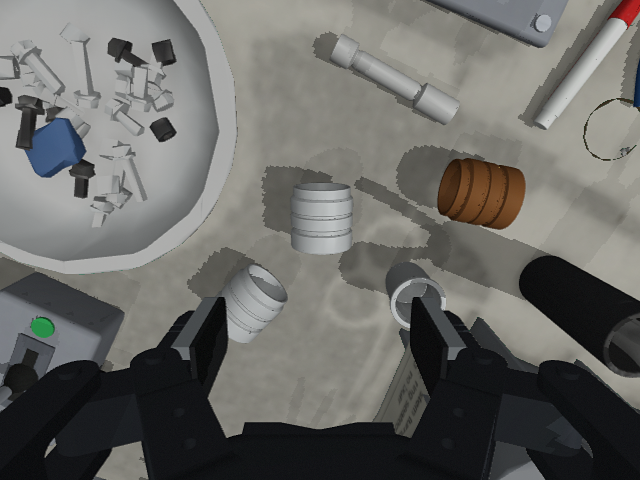

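Request:
play_rows(motion=[[[0.008,-0.005,-0.1],[0,0,0]],[[0.008,-0.005,-0.2],[0,0,0]],[[0.008,-0.005,-0.3],[0,0,0]],[[0.008,-0.005,-0.4],[0,0,0]],[[0.008,-0.005,-0.46],[0,0,0]],[[0.008,-0.005,-0.488],[0,0,0]],[[0.008,-0.005,-0.488],[0,0,0]],[[0.008,-0.005,-0.488],[0,0,0]]])

```text
time: 12.32
tool_pos: [0.6184, -0.0733, 0.0118]
tcp_rot: [-1.549, -0.311, 0.307]
wrist_force: [-0.0, 0.2, 0.2]
width: 0.801
```

Request:
play_rows(motion=[[[0,0,0],[0,0,0]],[[0,0,0],[0,0,0]],[[0,0,0],[0,0,0]],[[0,0,0],[0,0,0]],[[0,0,0.05],[0,0,0]],[[0,0,0.15],[0,0,0]],[[0,0,0.3],[0,0,0]],[[0,0,0.38],[0,0,0]],[[0,0,0.38],[0,0,0]]], gripper=1, squeeze=50)

```text
time: 13.45
tool_pos: [0.6196, -0.0735, 0.1672]
tcp_rot: [-1.551, -0.315, 0.303]
wrist_force: [0.3, -0.3, -0.7]
width: 0.589
```

```bash
python3 look.py .616 -.072 w7
```

```text
[ 0.61774412 -0.07318942  0.16417617] 0.5835562039845165 [ 0.20385638  0.29358538 -2.1649202 ] jaw 22.581968285593675Traceback (most recent call last):
  File "look.py", line 8, in <module>
    m=(abs(X-x)<.05)&(abs(Y-y)<.05)&(Z>.03)&(Z<.06)&(d>0); print(m.sum(),cv2.minAreaRect(Q[m][:,:2].astype(np.float32)),Z[m].max())
                                                                                                                        ~~~~~~~~^^
    return umr_maximum(a, axis, None, out, keepdims, initial, where)
ValueError: zero-size array to reduction operation maximum which has no identity
```

View pics/w7.png

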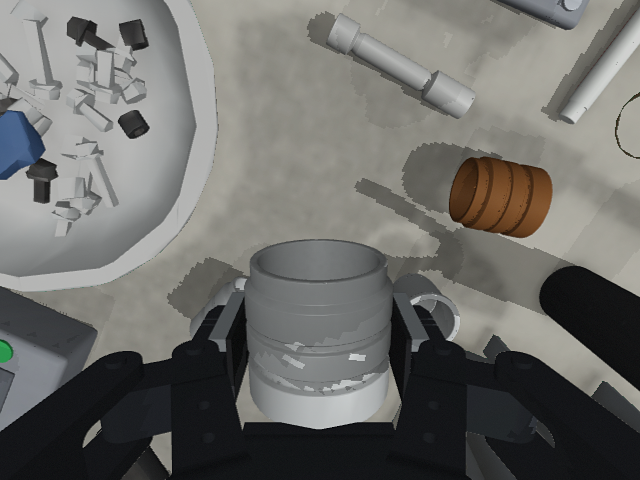

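Request:
play_rows(motion=[[[0.01,0.05,0.05],[0,0,0.15]],[[0.02,0.15,0.09],[0,0,0.35]],[[0.03,0.25,0.09],[0,0,0.55]],[[0.04,0.35,0.09],[0,0,0.75]],[[0.05,0.45,0.09],[0,0,0.9]],[[0.063,0.55,0.09],[0,0,1]],[[0.063,0.63,0.09],[0,0,1]],[[0.063,0.67,0.09],[0,0,1]],[[0.063,0.67,0.09],[0,0,1]]])

```text
time: 14.68
tool_pos: [0.6411, 0.1952, 0.1963]
tcp_rot: [-1.368, -0.915, 0.92]
wrist_force: [-0.6, 0.6, -0.8]
width: 0.585
```

Request:
play_rows(motion=[[[0,0,0],[0,0,0.2]],[[0,0,0],[0,0,0.4]],[[0,0,0],[0,0,0.556]],[[0,0,0],[0,0,0.556]],[[0,0,0],[0,0,0.556]]])

```text
time: 15.3
tool_pos: [0.6422, 0.1938, 0.198]
tcp_rot: [-1.189, -1.24, 1.241]
wrist_force: [0.2, 0.0, -1.5]
width: 0.588
```

```bash
cat > roll.py <<'E'
from h import *
import sys
from scipy.optimize import least_squares
cams.read_camera('wrist')
s=bot.read_state(); print(s['tool_pos'],s['width'],s['wrist_force'],'jaw',np.degrees(np.arctan2(*Ro.from_rotvec(s['tcp_rot']).as_matrix()[1::-1,0])))
p,d=snap('wrist',sys.argv[1])
Q=cloud('wrist',d).reshape(-1,3); Q=Q[d.ravel()>0]; X,Y,Z=Q.T
m=(X>.48)&(X<.69)&(Y>.17)&(Y<.22)&(Z>.029)&(Z<.040); P=Q[m]
def f(t):
    r=P[:,1]-(t[0]+np.tan(t[1])*(P[:,0]-.62)); return np.abs(np.abs(r)-.012)
r=least_squares(f,[.194,.046],loss='soft_l1',f_scale=.003); print(len(P),r.x,P[:,0].min(),P[:,0].max(),np.percentile(P[:,2],95))
E
python3 roll.py w8
```

```text
[0.64219902 0.19407181 0.19809207] 0.5855496533486422 [-0.07583568 -0.90427319 -0.19943119] jaw 92.45815675552319
6455 [0.19357634 0.04549952] 0.4907996164394396 0.6613778931439491 0.038827777282931505
```

View pics/w8.png

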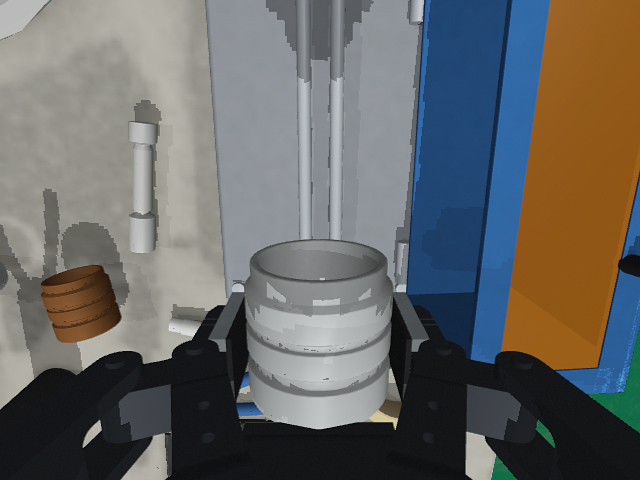

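Request:
play_rows(motion=[[[0,0.002,-0.1],[0,0,0]],[[0,0.002,-0.2],[0,0,0]],[[0,0.002,-0.28],[0,0,0]],[[0,0.002,-0.33],[0,0,0]],[[0,0.002,-0.36],[0,0,0]],[[0,0.002,-0.375],[0,0,0]],[[0,0.002,-0.375],[0,0,0]],[[0,0.002,-0.375],[0,0,0]]])

```text
time: 16.4
tool_pos: [0.6431, 0.1959, 0.0496]
tcp_rot: [-1.189, -1.244, 1.241]
wrist_force: [-0.7, 0.7, -1.8]
width: 0.582
```

Request:
play_rows(motion=[[[0,0,-0.004],[0,0,0]],[[0,0,-0.007],[0,0,0]],[[0,0,-0.007],[0,0,0]]])

```text
time: 16.77
tool_pos: [0.6431, 0.1959, 0.048]
tcp_rot: [-1.188, -1.244, 1.241]
wrist_force: [-3.3, -0.9, 7.1]
width: 0.589
```

Contact (7 N), so it is resting on the bars. Release.

Request:
play_rows(motion=[[[0,0,0],[0,0,0]],[[0,0,0],[0,0,0]],[[0,0,0],[0,0,0]],[[0,0,0.05],[0,0,0]],[[0,0,0.15],[0,0,0]],[[0,0,0.3],[0,0,0]],[[0,0,0.4],[0,0,0]],[[0,0,0.4],[0,0,0]]], gripper=0.28)

```text
time: 17.77
tool_pos: [0.6458, 0.1967, 0.2132]
tcp_rot: [-1.194, -1.252, 1.235]
wrist_force: [-0.4, 0.1, 0.4]
width: 0.719
```

```bash
python3 - <<'E'
from h import *
cams.read_camera('wrist')
s=bot.read_state(); print(s['tool_pos'],s['width'],s['wrist_force'])
p,d=snap('wrist','w9'); Q=cloud('wrist',d); X,Y,Z=Q[...,0],Q[...,1],Q[...,2]
m=(abs(X-.643)<.06)&(abs(Y-.195)<.05)&(Z>.065)&(Z<.12)&(d>0); print(m.sum(),cv2.minAreaRect(Q[m][:,:2].astype(np.float32)),np.percentile(Z[m],[50,90,99]))
E
```

```text
[0.64403333 0.19617607 0.20984193] 0.7192620291018055 [-0.2978075  -0.51483382 -0.50817776]
4679 ((0.6404514312744141, 0.19428521394729614), (0.05055514723062515, 0.05012939125299454), 2.7390873432159424) [0.08258874 0.08587461 0.0869561 ]
```

View pics/w9.png

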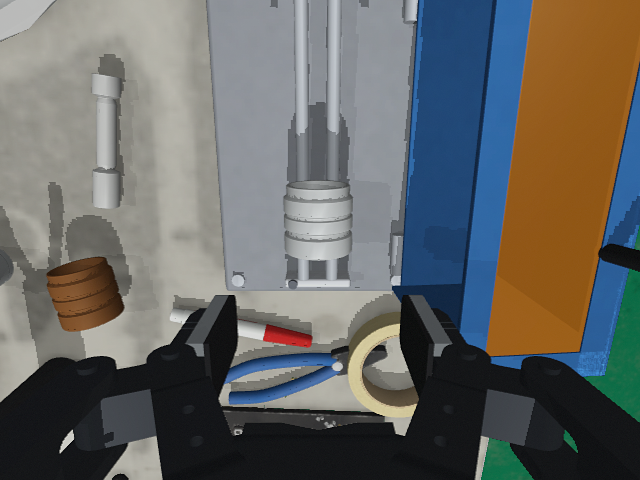

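Request:
play_rows(motion=[[[-0.02,-0.1,0],[0,0,-0.15]],[[-0.04,-0.22,0],[0,0,-0.35]],[[-0.06,-0.34,0],[0,0,-0.55]],[[-0.08,-0.46,0],[0,0,-0.75]],[[-0.1,-0.58,0],[0,0,-0.9]],[[-0.12,-0.7,0],[0,0,-1]],[[-0.14,-0.82,0],[0,0,-1]],[[-0.14,-0.9,0],[0,0,-1]],[[-0.14,-0.91,0],[0,0,-1]],[[-0.14,-0.91,0],[0,0,-1]]], gripper=0.2)

```text
time: 19.12
tool_pos: [0.5854, -0.1678, 0.204]
tcp_rot: [-1.469, -0.647, 0.65]
wrist_force: [-0.3, -0.4, -0.6]
width: 0.797
```

Request:
play_rows(motion=[[[0,0,0],[0,0,-0.2]],[[0,0,0],[0,0,-0.4]],[[0,0,0],[0,0,-0.6]],[[0,0,0],[0,0,-0.8]],[[0,0,0],[0,0,-1]],[[0,0,0],[0,0,-1]]])

```text
time: 19.88
tool_pos: [0.5861, -0.1666, 0.205]
tcp_rot: [-1.57, -0.038, 0.039]
wrist_force: [-0.3, -0.3, -1.1]
width: 0.798
```

Request:
play_rows(motion=[[[0,0,0],[0,0,-0.2]],[[0,0,0],[0,0,-0.4]],[[0,0,0],[0,0,-0.5]],[[0,0,0],[0,0,-0.5]],[[0,0,0],[0,0,-0.5]]])

```text
time: 20.5
tool_pos: [0.5862, -0.1678, 0.2053]
tcp_rot: [-1.554, 0.27, -0.27]
wrist_force: [0.7, 1.1, 0.5]
width: 0.802
```

```bash
python3 look.py .588 -.168 w10
```

```text
[ 0.58619942 -0.16789499  0.20537784] 0.7981841222528605 [ 0.19773709 -0.04604619 -0.57537945] jaw -19.757260275707615
3856 ((0.5891163945198059, -0.16864213347434998), (0.050266679376363754, 0.05048682913184166), 70.01384735107422) 0.05463629494216746
```

View pics/w10.png

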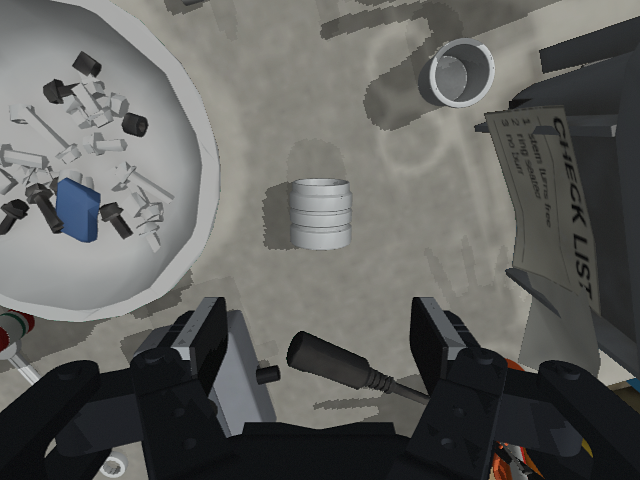

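Request:
play_rows(motion=[[[0.006,-0.001,-0.1],[0,0,0]],[[0.006,-0.001,-0.2],[0,0,0]],[[0.006,-0.001,-0.3],[0,0,0]],[[0.006,-0.001,-0.4],[0,0,0]],[[0.006,-0.001,-0.46],[0,0,0]],[[0.006,-0.001,-0.488],[0,0,0]],[[0.006,-0.001,-0.488],[0,0,0]],[[0.006,-0.001,-0.488],[0,0,0]]])

```text
time: 21.6
tool_pos: [0.5899, -0.1691, 0.0117]
tcp_rot: [-1.554, 0.27, -0.274]
wrist_force: [-0.6, 0.1, 0.2]
width: 0.799
```

Request:
play_rows(motion=[[[0,0,0],[0,0,0]],[[0,0,0],[0,0,0]],[[0,0,0],[0,0,0]],[[0,0,0],[0,0,0]],[[0,0,0.05],[0,0,0]],[[0,0,0.15],[0,0,0]],[[0,0,0.3],[0,0,0]],[[0,0,0.46],[0,0,0]],[[0,0,0.46],[0,0,0]]], gripper=1, squeeze=50)

```text
time: 22.72
tool_pos: [0.5929, -0.1701, 0.2029]
tcp_rot: [-1.556, 0.262, -0.284]
wrist_force: [0.1, -0.7, -1.4]
width: 0.586
```

```bash
python3 roll.py w11|head -1; python3 - <<'E'
from h import *
s=bot.read_state(); print(s['tool_pos'],s['width'])
E
```

```text
[ 0.59080737 -0.16942537  0.19926653] 0.5836731721286685 [ 0.416452   -1.07132586 -2.95137302] jaw -19.89767928194393
[ 0.58900149 -0.16881394  0.19610023] 0.5886522373816396Traceback (most recent call last):
  File "roll.py", line 11, in <module>
    r=least_squares(f,[.194,.046],loss='soft_l1',f_scale=.003); print(len(P),r.x,P[:,0].min(),P[:,0].max(),np.percentile(P[:,2],95))
                                                                                 ~~~~~~~~~~^^
    return umr_minimum(a, axis, None, out, keepdims, initial, where)
ValueError: zero-size array to reduction operation minimum which has no identity
```

View pics/w11.png

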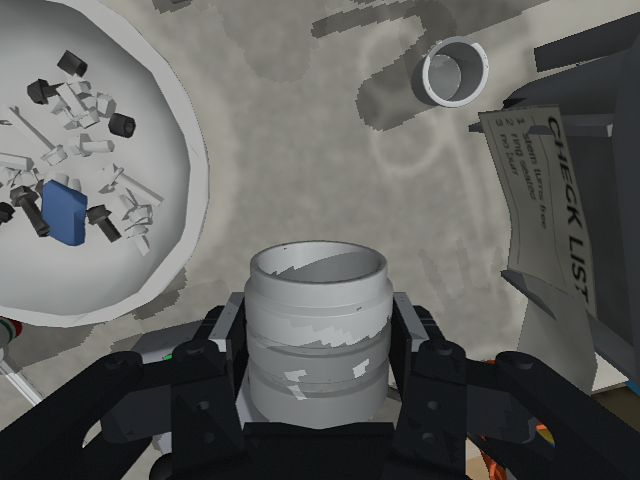

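Request:
play_rows(motion=[[[-0.005,0.08,0.02],[0,0,-0.15]],[[-0.01,0.2,0.02],[0,0,-0.35]],[[-0.02,0.32,0.02],[0,0,-0.55]],[[-0.03,0.44,0.02],[0,0,-0.75]],[[-0.04,0.56,0.02],[0,0,-0.9]],[[-0.05,0.68,0.02],[0,0,-1]],[[-0.052,0.8,0.02],[0,0,-1]],[[-0.052,0.88,0.02],[0,0,-1]],[[-0.052,0.902,0.02],[0,0,-1]],[[-0.052,0.902,0.02],[0,0,-1]]])

```text
time: 24.08
tool_pos: [0.5666, 0.1918, 0.2002]
tcp_rot: [-1.389, 0.882, -0.879]
wrist_force: [-0.3, -0.7, -0.5]
width: 0.59
```

Request:
play_rows(motion=[[[0,0,0],[0,0,-0.2]],[[0,0,0],[0,0,-0.4]],[[0,0,0],[0,0,-0.5]],[[0,0,0],[0,0,-0.5]],[[0,0,0],[0,0,-0.5]]])

```text
time: 24.7
tool_pos: [0.5677, 0.1911, 0.2019]
tcp_rot: [-1.231, 1.176, -1.176]
wrist_force: [-0.2, -0.4, -0.8]
width: 0.585
```

```bash
python3 roll.py w12
```

```text
[0.56774693 0.19130816 0.2020024 ] 0.5838669235188316 [-0.00576664 -0.56576911 -0.97646086] jaw -87.3915923954192
2752 [0.19328592 0.04430919] 0.5470756310832795 0.689985070220763 0.03886255506673064
```

View pics/w12.png

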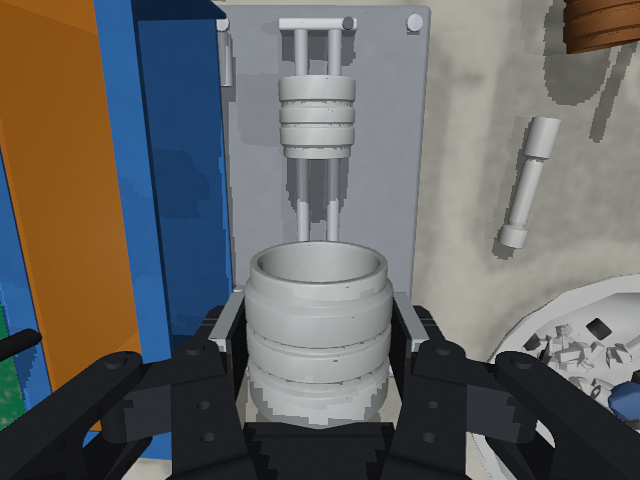

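Request:
play_rows(motion=[[[0,0,-0.1],[0,0,0]],[[0,0,-0.2],[0,0,0]],[[0,0,-0.28],[0,0,0]],[[0,0,-0.33],[0,0,0]],[[0,0,-0.365],[0,0,0]],[[0,0,-0.38],[0,0,0]],[[0,0,-0.387],[0,0,0]],[[0,0,-0.387],[0,0,0]]])

```text
time: 25.8
tool_pos: [0.5686, 0.1923, 0.0484]
tcp_rot: [-1.229, 1.175, -1.176]
wrist_force: [-0.4, 1.6, -1.3]
width: 0.591
```

Request:
play_rows(motion=[[[0,0,-0.003],[0,0,0]],[[0,0,-0.005],[0,0,0]],[[0,0,-0.005],[0,0,0]]])

```text
time: 26.18
tool_pos: [0.5688, 0.1924, 0.0479]
tcp_rot: [-1.229, 1.174, -1.176]
wrist_force: [-2.5, -0.9, 8.1]
width: 0.587
```

Request:
play_rows(motion=[[[0,0,0],[0,0,0]],[[0,0,0],[0,0,0]],[[0,0,0],[0,0,0]],[[0,0,0.05],[0,0,0]],[[0,0,0.15],[0,0,0]],[[0,0,0.3],[0,0,0]],[[0,0,0.45],[0,0,0]],[[0,0,0.6],[0,0,0]],[[0,0,0.6],[0,0,0]]], gripper=0.28)

```text
time: 27.3
tool_pos: [0.5715, 0.1932, 0.2951]
tcp_rot: [-1.217, 1.167, -1.18]
wrist_force: [0.9, 1.0, 0.1]
width: 0.722
```

```bash
python3 - <<'E'
from h import *
cams.read_camera('wrist')
s=bot.read_state(); print(s['tool_pos'],s['width'],s['wrist_force'])
p,d=snap('wrist','w13'); Q=cloud('wrist',d); X,Y,Z=Q[...,0],Q[...,1],Q[...,2]
for c in (.568,.641):
    m=(abs(X-c)<.034)&(abs(Y-.195)<.05)&(Z>.065)&(Z<.12)&(d>0); print(m.sum(),cv2.minAreaRect(Q[m][:,:2].astype(np.float32)),np.percentile(Z[m],[50,90,99]))
for c in 'top','scene':
    p,d=snap(c,c+'3')
    for l in ['hood_bar','hood_hinge','clamp_bar','clamp_hinge']:
        print(c,l,[(np.round(w(c,r['xyz']),4).tolist(),round(r['conf'],2)) for r in cams.mark_of(c,l)[:2]])
    Q=cloud(c,d); X,Y,Z=Q[...,0],Q[...,1],Q[...,2]
    m=(X>.48)&(X<.68)&(Y>.33)&(Y<.40)&(Z>.18)&(Z<.24)&(d>0); P=Q[m]; print(len(P),P.mean(0),P.min(0),P.max(0),cv2.minAreaRect(P[:,:2].astype(np.float32)))
E
```

```text
[0.56978311 0.19266595 0.29099592] 0.7176053841970554 [-0.59197318 -0.53445163 -0.36080793]
2887 ((0.5681546926498413, 0.19035670161247253), (0.050355181097984314, 0.04988446459174156), 2.8989899158477783) [0.08203652 0.08542133 0.0866751 ]
3351 ((0.6398392915725708, 0.19392794370651245), (0.05004509538412094, 0.04973183572292328), 2.916003942489624) [0.08174753 0.08510662 0.08618238]
top hood_bar [([0.5706, 0.3621, 0.1931], 0.7), ([0.5801, 0.2652, 0.0204], 0.5)]
top hood_hinge [([0.5816, 0.2627, 0.0199], 0.92)]
top clamp_bar [([0.4265, 0.1467, 0.2104], 0.43)]
top clamp_hinge [([0.4214, 0.1867, 0.1378], 0.74)]
97 [0.53744571 0.35887068 0.19808408] [0.51413346 0.35138307 0.18089921] [0.57018371 0.36413871 0.20628863] ((0.5421410202980042, 0.35898667573928833), (0.05584973841905594, 0.010279582813382149), 6.235219478607178)
scene hood_bar [([0.5751, 0.3646, 0.1947], 0.96)]
scene hood_hinge []
scene clamp_bar [([0.4278, 0.1453, 0.2105], 0.92)]
scene clamp_hinge [([0.4227, 0.18, 0.1367], 0.96)]
734 [0.57372831 0.36403255 0.20120323] [0.51439347 0.34970651 0.1810046 ] [0.63467044 0.37207904 0.20616102] ((0.5746491551399231, 0.3609730899333954), (0.12023156881332397, 0.017782151699066162), 2.4763128757476807)
```

View pics/scene3.png

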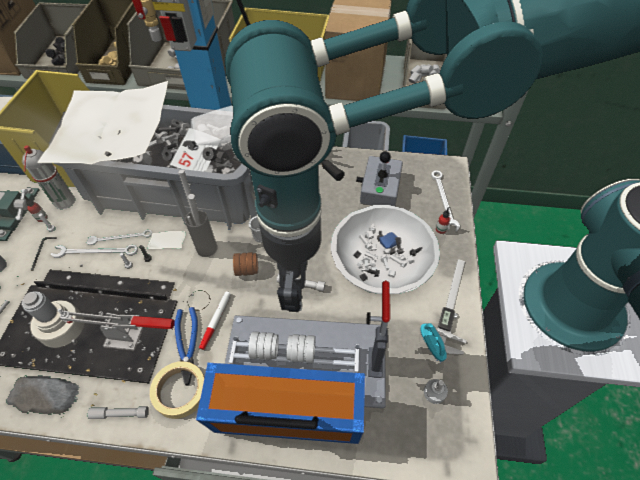

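View pics/w13.png

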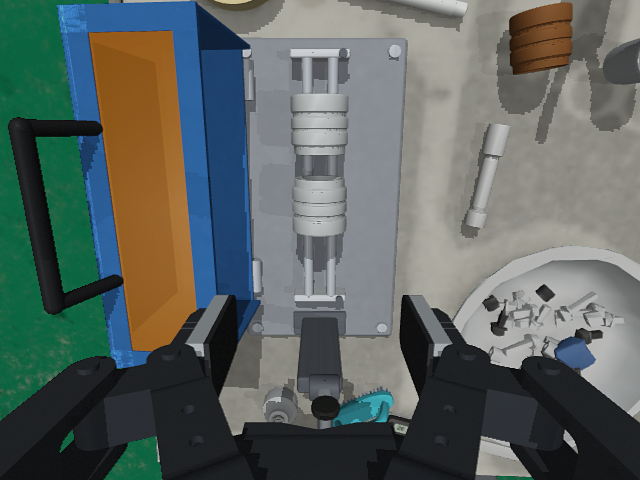

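Request:
play_rows(motion=[[[0.004,0.12,0],[0,0,0]],[[0.008,0.24,0],[0,0,0]],[[0.014,0.36,0],[0,0,0]],[[0.014,0.426,0],[0,0,0]],[[0.014,0.426,0],[0,0,0]],[[0.014,0.426,0],[0,0,0]]], gripper=0.45)

```text
time: 28.65
tool_pos: [0.5735, 0.3615, 0.2853]
tcp_rot: [-1.231, 1.176, -1.177]
wrist_force: [-0.6, -0.6, 0.6]
width: 0.55
```

```bash
python3 - <<'E'
from h import *
cams.read_camera('wrist')
s=bot.read_state(); print(s['tool_pos'],s['width'],s['wrist_force'])
p,d=snap('wrist','w14')
E
```

```text
[0.57355014 0.36124672 0.28543878] 0.549483503776495 [-0.48476019  0.16255918  0.01020642]
```

View pics/w14.png

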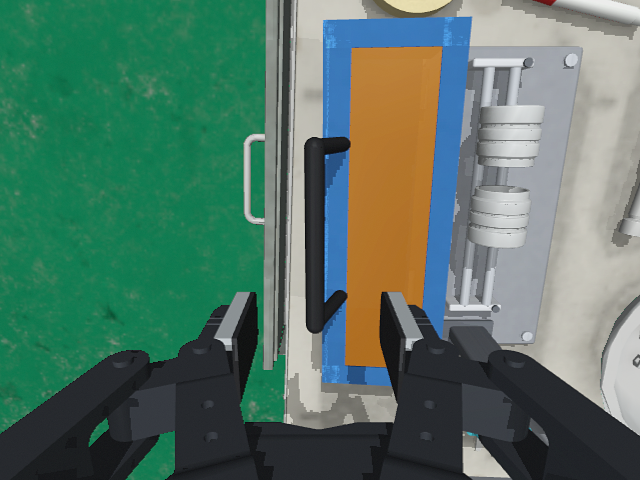

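Request:
play_rows(motion=[[[0.003,0.003,-0.08],[0,0,0]],[[0.003,0.003,-0.16],[0,0,0]],[[0.003,0.003,-0.22],[0,0,0]],[[0.003,0.003,-0.268],[0,0,0]],[[0.003,0.003,-0.268],[0,0,0]],[[0.003,0.003,-0.268],[0,0,0]]])

```text
time: 29.5
tool_pos: [0.5754, 0.3637, 0.1795]
tcp_rot: [-1.228, 1.175, -1.176]
wrist_force: [0.9, 1.1, 0.3]
width: 0.551
```

Request:
play_rows(motion=[[[0,0,0],[0,0,0]],[[0,0,0],[0,0,0]],[[0,0,0],[0,0,0]],[[0,0,0],[0,0,0]],[[0,0,0],[0,0,0]]], gripper=1, squeeze=60)

```text
time: 30.12
tool_pos: [0.5752, 0.3643, 0.1795]
tcp_rot: [-1.228, 1.175, -1.176]
wrist_force: [-0.6, 0.7, 5.5]
width: 0.117
```

```bash
python3 - <<'E'
from h import *
cams.read_camera('wrist')
s=bot.read_state(); print(s['tool_pos'],s['width'],s['wrist_force'])
p,d=snap('wrist','w15')
# arc
phi0=None
ox,oy=.583,.192; yaw=np.pi/2+.0455; xd=np.array([np.cos(yaw),np.sin(yaw)])
h=np.array([ox,oy])+.07*xd
p0=s['tool_pos']; 
rel=(p0[:2]-h)@xd; zz=p0[2]+.019-.02; print('rel',rel,zz,np.hypot(rel,zz)); phi=np.arctan2(zz,-rel); print('a',phi-.4307)
E
```

```text
[0.57521874 0.36428488 0.17947387] 0.1162013828947022 [-0.49713722  1.53078248  5.83659008]
rel 0.10246049899972526 0.17847386787202524 0.2057937690224702
a 1.6612482867162546
```

View pics/w15.png

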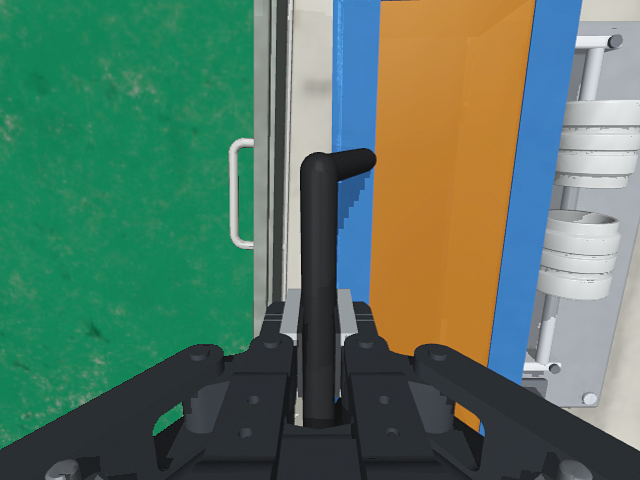

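```bash
python3 - <<'E'
import numpy as np
yaw=np.pi/2+.0455; xd=np.array([np.cos(yaw),np.sin(yaw)])
R=.2045; f0=.4307+1.661
def pos(a):
    f=.4307+a; return np.r_[-R*np.cos(f)*xd,R*np.sin(f)]
A=np.linspace(1.661,.85,9)
for a in A[1:]: print(round(a,2),((pos(a)-pos(A[0]))/.4).round(3).tolist())
A=np.linspace(.85,0,10); print()
for a in A[1:]: print(round(a,2),((pos(a)-pos(A[0]))/.4).round(3).tolist())
E
```

```text
1.56 [0.002, -0.046, 0.023]
1.46 [0.004, -0.094, 0.042]
1.36 [0.007, -0.144, 0.056]
1.26 [0.009, -0.195, 0.064]
1.15 [0.011, -0.247, 0.068]
1.05 [0.014, -0.299, 0.066]
0.95 [0.016, -0.35, 0.059]
0.85 [0.018, -0.4, 0.046]

0.76 [0.002, -0.045, -0.016]
0.66 [0.004, -0.089, -0.036]
0.57 [0.006, -0.131, -0.06]
0.47 [0.008, -0.17, -0.088]
0.38 [0.009, -0.207, -0.12]
0.28 [0.011, -0.24, -0.155]
0.19 [0.012, -0.27, -0.193]
0.09 [0.013, -0.296, -0.234]
0.0 [0.014, -0.318, -0.276]
```

Request:
play_rows(motion=[[[0.002,-0.046,0.023],[0,0,0]],[[0.004,-0.094,0.042],[0,0,0]],[[0.007,-0.144,0.056],[0,0,0]],[[0.009,-0.195,0.064],[0,0,0]],[[0.011,-0.247,0.068],[0,0,0]],[[0.014,-0.299,0.066],[0,0,0]],[[0.016,-0.35,0.059],[0,0,0]],[[0.018,-0.4,0.046],[0,0,0]],[[0.018,-0.4,0.046],[0,0,0]]])

```text
time: 31.35
tool_pos: [0.5825, 0.2016, 0.1971]
tcp_rot: [-1.23, 1.175, -1.179]
wrist_force: [0.2, -4.4, 4.9]
width: 0.112
```

```bash
cat > hood.py <<'E'
from h import *
import sys
cams.read_camera('wrist')
s=bot.read_state(); print(s['tool_pos'],s['width'],s['wrist_force'])
p,d=snap('wrist',sys.argv[1]);snap('scene',sys.argv[1]+'s')
ox,oy=.583,.192; yaw=np.pi/2+.0455; xd=np.array([np.cos(yaw),np.sin(yaw)])
h=np.array([ox,oy])+.07*xd
p0=s['tool_pos']; rel=(p0[:2]-h)@xd; zz=p0[2]+.019-.02; phi=np.arctan2(zz,-rel); print('rel',rel,zz,np.hypot(rel,zz),'a',phi-.4307)
E
python3 hood.py w16
```

```text
[0.58245397 0.20170177 0.19713048] 0.11447809255814358 [-0.28871333 -3.6424899   6.25947199]
rel -0.06028343587732524 0.19613047558093583 0.2051859061748142 a 0.8418973905203557
```

View pics/w16s.png

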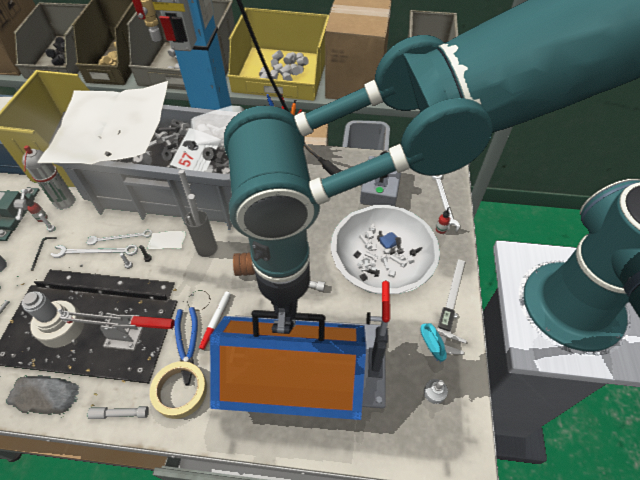

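Request:
play_rows(motion=[[[0.002,-0.045,-0.016],[0,0,0]],[[0.004,-0.089,-0.036],[0,0,0]],[[0.006,-0.131,-0.06],[0,0,0]],[[0.008,-0.17,-0.088],[0,0,0]],[[0.009,-0.207,-0.12],[0,0,0]],[[0.011,-0.24,-0.155],[0,0,0]],[[0.012,-0.27,-0.193],[0,0,0]],[[0.013,-0.296,-0.234],[0,0,0]],[[0.014,-0.316,-0.27],[0,0,0]],[[0.014,-0.316,-0.27],[0,0,0]]])

```text
time: 32.75
tool_pos: [0.5877, 0.0778, 0.0876]
tcp_rot: [-1.228, 1.177, -1.175]
wrist_force: [4.0, 4.4, -0.5]
width: 0.112
```

```bash
python3 hood.py w17
```

```text
[0.58762725 0.077793   0.08761208] 0.11121686418577469 [ 4.96927062  4.00523446 -0.4636678 ]
rel -0.18429926614640485 0.08661207698320485 0.203636616013545 a 0.008622763547108003
```

View pics/w17s.png

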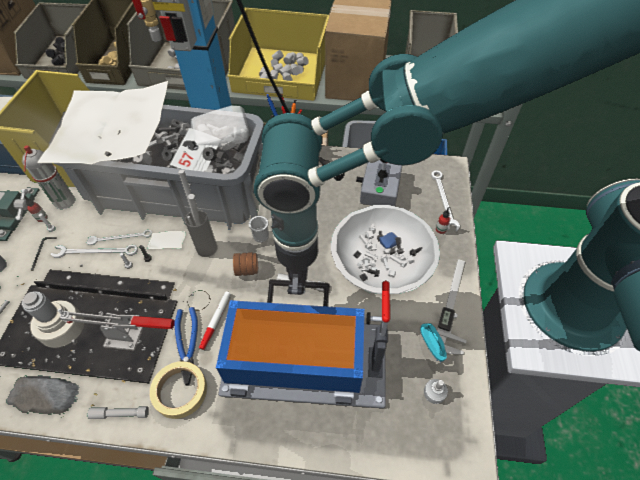

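Request:
play_rows(motion=[[[0,0,-0.006],[0,0,0]],[[0,0,-0.012],[0,0,0]],[[0,0,-0.012],[0,0,0]]])

```text
time: 33.28
tool_pos: [0.5877, 0.0778, 0.0873]
tcp_rot: [-1.23, 1.176, -1.175]
wrist_force: [-7.4, 2.5, 23.2]
width: 0.114
```

```bash
python3 hood.py w18
```

```text
[0.58778883 0.07778673 0.08729876] 0.11381406959293242 [-7.86601347  2.14096411 23.80992372]
rel -0.18431288219563233 0.08629876000650144 0.20351588272643678 a 0.007200979002511598
```

Request:
play_rows(motion=[[[0,0,0.012],[0,0,0]],[[0,0,0.012],[0,0,0]],[[0,0,0.012],[0,0,0]],[[0,0,0.03],[0,0,0]],[[0,0,0.1],[0,0,0]],[[0,0,0.2],[0,0,0]],[[0,0,0.35],[0,0,0]],[[0,0,0.5],[0,0,0]],[[0,0,0.55],[0,0,0]],[[0,0,0.55],[0,0,0]]], gripper=0.62)

```text
time: 34.67
tool_pos: [0.5884, 0.0773, 0.3059]
tcp_rot: [-1.227, 1.173, -1.177]
wrist_force: [-0.2, 0.2, -0.4]
width: 0.378
```

```bash
python3 - <<'E'
from h import *
cams.read_camera('wrist')
s=bot.read_state(); print(s['tool_pos'],s['width'],s['wrist_force'])
for c in 'top','scene':
    p,d=snap(c,c+'4')
    for l in ['hood_bar','clamp_bar','clamp_hinge']:
        print(c,l,[(np.round(w(c,r['xyz']),4).tolist(),round(r['conf'],2)) for r in cams.mark_of(c,l)[:2]])
    Q=cloud(c,d); X,Y,Z=Q[...,0],Q[...,1],Q[...,2]
    m=(X>.47)&(X<.7)&(Y>.13)&(Y<.26)&(Z>.08)&(Z<.13)&(d>0); P=Q[m]; A=np.c_[P[:,:2],np.ones(len(P))]; print('hood top plane',np.linalg.lstsq(A,P[:,2],rcond=None)[0],P.mean(0))
    m=(X>.40)&(X<.47)&(Y>.10)&(Y<.165)&(Z>.185)&(Z<.24)&(d>0); P=Q[m]; print('cb',len(P),P.mean(0),P.min(0),P.max(0))
E
```

```text
[0.58716688 0.07723264 0.30328494] 0.37874022894642234 [-0.78393491 -0.45339191 -0.39924355]
top hood_bar []
top clamp_bar []
top clamp_hinge [([0.4208, 0.1848, 0.1361], 0.7)]
hood top plane [ 0.00084138 -0.0035627   0.10309378] [0.54315377 0.17934983 0.10291181]<stdin>:10: RuntimeWarning: Mean of empty slice.
  ret = um.true_divide(
Traceback (most recent call last):
ValueError: zero-size array to reduction operation minimum which has no identity
```

Request:
play_rows(motion=[[[-0.08,0.03,0],[0,0,0.2]],[[-0.16,0.06,0],[0,0,0.4]],[[-0.24,0.1,0],[0,0,0.6]],[[-0.32,0.13,0],[0,0,0.8]],[[-0.4,0.165,0],[0,0,1]],[[-0.4,0.165,0],[0,0,1]],[[-0.4,0.165,0],[0,0,1]]], gripper=0.45)

```text
time: 35.8
tool_pos: [0.4274, 0.1431, 0.303]
tcp_rot: [-1.493, 0.58, -0.579]
wrist_force: [0.2, -0.0, -0.1]
width: 0.551
```

Request:
play_rows(motion=[[[0,0,0],[0,0,0.2]],[[0,0,0],[0,0,0.4]],[[0,0,0],[0,0,0.6]],[[0,0,0],[0,0,0.8]],[[0,0,0],[0,0,1]],[[0,0,0],[0,0,1]],[[0,0,0],[0,0,1]]])

```text
time: 36.67
tool_pos: [0.4278, 0.143, 0.3035]
tcp_rot: [-1.571, -0.032, 0.033]
wrist_force: [0.3, 0.6, 0.6]
width: 0.549
```

```bash
python3 - <<'E'
from h import *
cams.read_camera('wrist')
s=bot.read_state(); print(s['tool_pos'],s['width'],s['wrist_force'],Ro.from_rotvec(s['tcp_rot']).as_matrix()[:,0])
snap('wrist','w19');d=snap('scene','scene5')[1]
for l in ['hood_bar','clamp_bar','clamp_hinge']:
    print(l,[(np.round(w('scene',r['xyz']),4).tolist(),round(r['conf'],2)) for r in cams.mark_of('scene',l)[:2]])
    print(l,[(np.round(w('wrist',r['xyz']),4).tolist(),round(r['conf'],2)) for r in cams.mark_of('wrist',l)[:2]])
Q=cloud('scene',d); X,Y,Z=Q[...,0],Q[...,1],Q[...,2]
m=(X>.40)&(X<.47)&(Y>.10)&(Y<.165)&(Z>.185)&(Z<.24)&(d>0); P=Q[m]; print('cb',len(P),P.mean(0),P.min(0),P.max(0))
E
```

```text
[0.42773459 0.14308529 0.3036086 ] 0.552325584115562 [-0.12814841  0.44131706  0.18758251] [ 9.99095067e-01  4.25297748e-02 -5.15202849e-04]
hood_bar [([0.5861, 0.0777, 0.1063], 0.85)]
hood_bar [([0.5917, 0.0802, 0.1085], 0.68)]
clamp_bar [([0.4285, 0.1427, 0.2083], 0.78)]
clamp_bar [([0.426, 0.1436, 0.212], 0.56)]
clamp_hinge []
clamp_hinge [([0.4234, 0.1865, 0.1402], 0.65)]
cb 197 [0.42602856 0.14153379 0.21603399] [0.41919034 0.11596357 0.21162833] [0.43271968 0.16465607 0.21995991]
```

View pics/w19.png

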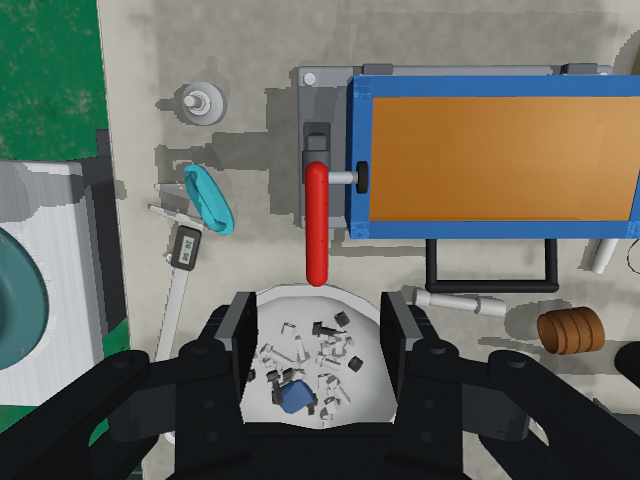

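View pics/scene5.png

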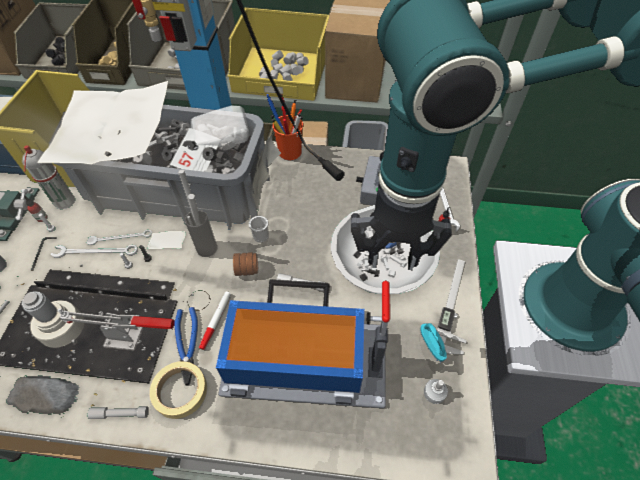

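Request:
play_rows(motion=[[[-0.002,-0.003,-0.08],[0,0,0]],[[-0.002,-0.003,-0.16],[0,0,0]],[[-0.002,-0.003,-0.22],[0,0,0]],[[-0.002,-0.003,-0.28],[0,0,0]],[[-0.002,-0.003,-0.28],[0,0,0]],[[-0.002,-0.003,-0.28],[0,0,0]]])

```text
time: 37.88
tool_pos: [0.4272, 0.1423, 0.1928]
tcp_rot: [-1.57, -0.037, 0.035]
wrist_force: [0.3, -0.5, 0.3]
width: 0.552
```

Request:
play_rows(motion=[[[0,0,0],[0,0,0]],[[0,0,0],[0,0,0]],[[0,0,0],[0,0,0]],[[0,0,0],[0,0,0]],[[0,0,0],[0,0,0]]], gripper=1, squeeze=60)

```text
time: 38.5
tool_pos: [0.4273, 0.1423, 0.1932]
tcp_rot: [-1.57, -0.037, 0.034]
wrist_force: [-1.2, -1.2, 5.8]
width: 0.14
```

```bash
cat > cl.py <<'E'
from h import *
import sys
cams.read_camera('wrist')
s=bot.read_state(); print(s['tool_pos'],s['width'],s['wrist_force'])
snap('wrist',sys.argv[1]);snap('scene',sys.argv[1]+'s')
yaw=np.pi/2+.0455; yd=np.array([-np.sin(yaw),np.cos(yaw)])
r=(s['tool_pos'][:2]-np.array([.583,.192]))@yd-.160; z=s['tool_pos'][2]+.019-.135
print('rel y',r,'z',z,np.hypot(r,z),'angle',np.arctan2(z,-r))
a0=np.arctan2(z,-r)
if len(sys.argv)>2:
    def pos(a): return np.r_[-.075*np.cos(a)*yd,.075*np.sin(a)]
    for a in np.linspace(a0,0,7)[1:]: print(((pos(a)-pos(a0))/.4).round(3).tolist())
E
python3 cl.py w20 1
```

```text
[0.42725739 0.14228391 0.19318623] 0.14131749580420416 [-1.24603538 -1.12775523  5.25256158]
rel y -0.0021572756703964746 z 0.07718623207946601 0.07721637301080175 angle 1.5428546309711475
[0.047, 0.002, -0.007]
[0.091, 0.004, -0.027]
[0.129, 0.006, -0.057]
[0.158, 0.007, -0.095]
[0.176, 0.008, -0.14]
[0.182, 0.008, -0.187]
```

View pics/w20.png

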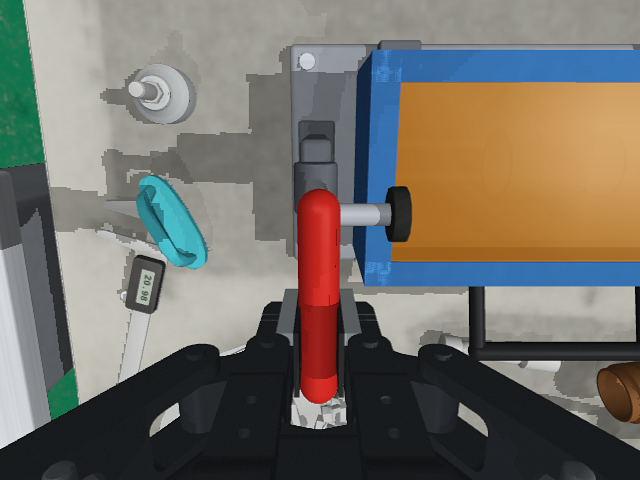

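Request:
play_rows(motion=[[[0.047,0.002,-0.007],[0,0,0]],[[0.091,0.004,-0.027],[0,0,0]],[[0.129,0.006,-0.057],[0,0,0]],[[0.158,0.007,-0.095],[0,0,0]],[[0.176,0.008,-0.14],[0,0,0]],[[0.182,0.008,-0.183],[0,0,0]],[[0.182,0.008,-0.183],[0,0,0]]])

```text
time: 39.52
tool_pos: [0.5001, 0.1455, 0.1184]
tcp_rot: [-1.57, -0.036, 0.035]
wrist_force: [1.7, 0.9, 1.0]
width: 0.142
```

```bash
python3 cl.py w21
```

```text
[0.50010288 0.14549005 0.1188506 ] 0.13914532433231616 [ 2.13194503  0.58074771 -0.1782337 ]
rel y -0.07507320273932828 z 0.002850601287039012 0.07512730327409574 angle 0.037952723131455826
```

View pics/w21s.png

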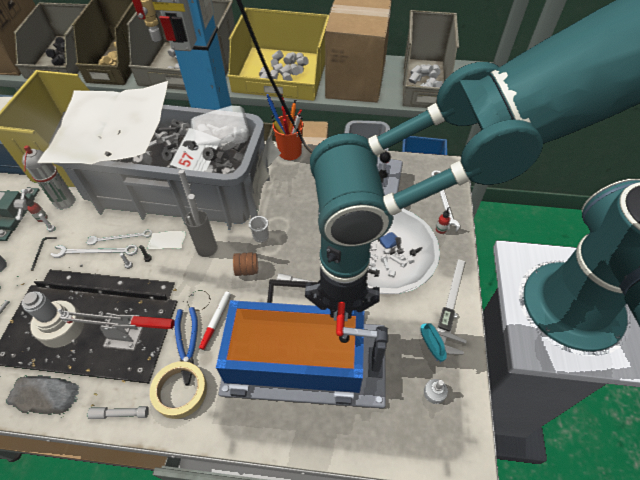

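Press a little farther until it stops.

Request:
play_rows(motion=[[[0,0,-0.005],[0,0,0]],[[0,0,-0.009],[0,0,0]],[[0,0,-0.009],[0,0,0]]])

```text
time: 40.05
tool_pos: [0.5003, 0.1455, 0.1171]
tcp_rot: [-1.57, -0.037, 0.034]
wrist_force: [0.7, -0.3, 8.2]
width: 0.142
```

Request:
play_rows(motion=[[[0,0,-0.004],[0,0,0]],[[0,0,-0.007],[0,0,0]],[[0,0,-0.007],[0,0,0]]])

```text
time: 40.42
tool_pos: [0.5006, 0.1455, 0.1133]
tcp_rot: [-1.57, -0.038, 0.033]
wrist_force: [4.3, 0.5, 4.3]
width: 0.142
```

Request:
play_rows(motion=[[[0,0,-0.004],[0,0,0]],[[0,0,-0.007],[0,0,0]],[[0,0,-0.007],[0,0,0]]])

```text
time: 40.8
tool_pos: [0.5007, 0.1455, 0.1104]
tcp_rot: [-1.57, -0.038, 0.034]
wrist_force: [4.4, 0.6, 6.0]
width: 0.144
```

```bash
python3 cl.py w22; python3 -c "
from h import *
print([(np.round(w('scene',r['xyz']),4).tolist(),round(r['conf'],2)) for r in cams.mark_of('scene','clamp_bar')[:2]])"
```

```text
[0.50065154 0.14553366 0.11041749] 0.14272565439558693 [3.85146482 0.64975238 6.31404981]
rel y -0.07562327466926126 z -0.005582510499498566 0.0758290451949617 angle -0.07368635012779383
[([0.5011, 0.1458, 0.133], 0.59)]
```

View pics/w22.png

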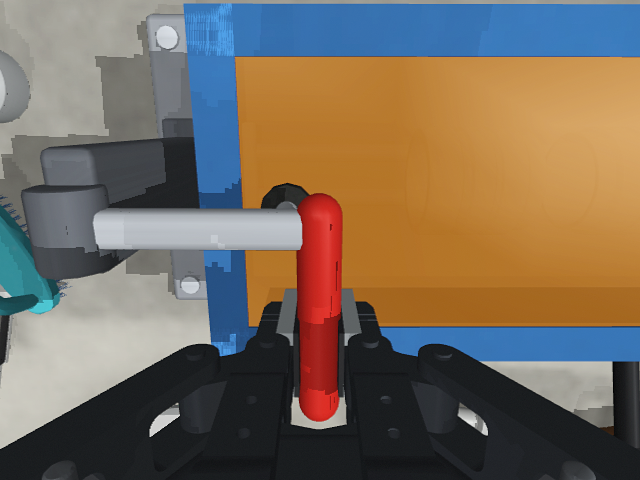

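```bash
python3 - <<'E'
from h import *
d=np.load('pics/w22.npy'); Q=cloud('wrist',d); 
print('bar pts (v,u)->', [ (v,Q[v,321].round(4).tolist()) for v in (220,250,290,340,390)])
print('arm',[(u,Q[230,u].round(4).tolist()) for u in (120,160,200,250,290)])
print('hood rim',Q[100,215].round(4),Q[30,400].round(4),Q[200,215].round(4),'win',Q[150,400].round(4), 'rim near',Q[345,500].round(4))
d=np.load('pics/w22s.npy'); Q=cloud('scene',d); X,Y,Z=Q[...,0],Q[...,1],Q[...,2]
m=(abs(X-.5)<.02)&(Y>.1)&(Y<.2)&(Z>.118)&(Z<.2)&(d>0)
for y in np.arange(.1,.2,.01):
    k=m&(Y>=y)&(Y<y+.01)
    if k.sum(): print(round(y,2),k.sum(),np.percentile(Z[k],[50,90]))
E
```

```text
bar pts (v,u)-> [(220, [0.5001, 0.1886, 0.1456]), (250, [0.5005, 0.1799, 0.1458]), (290, [0.5011, 0.1675, 0.1458]), (340, [0.5019, 0.1505, 0.1448]), (390, [0.5028, 0.1326, 0.1449])]
arm [(120, [0.4424, 0.1825, 0.1431]), (160, [0.4535, 0.1827, 0.1422]), (200, [0.4654, 0.1835, 0.1431]), (250, [0.4799, 0.1843, 0.1437]), (290, [0.4913, 0.1845, 0.1425])]
hood rim [0.4618 0.2209 0.1069] [0.5244 0.2462 0.1058] [0.4607 0.1853 0.1062] win [0.4979 0.2142 0.255 ] rim near [0.5783 0.1292 0.1062]
0.13 29 [0.14285939 0.14711017]
0.14 43 [0.14366109 0.15054014]
0.15 207 [0.14361684 0.1661242 ]
0.16 117 [0.18219352 0.19533679]
0.17 42 [0.14127536 0.14417091]
0.18 92 [0.14092544 0.14334875]
0.19 28 [0.14044629 0.14327432]
```

```bash
python3 - <<'E'
import cv2
p=cv2.imread('pics/w22s.png'); cv2.imwrite('pics/w22c.png',cv2.resize(p[280:420,210:410],None,fx=4,fy=4,interpolation=cv2.INTER_CUBIC))
E
```

```text
(no output)
```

View pics/w22c.png

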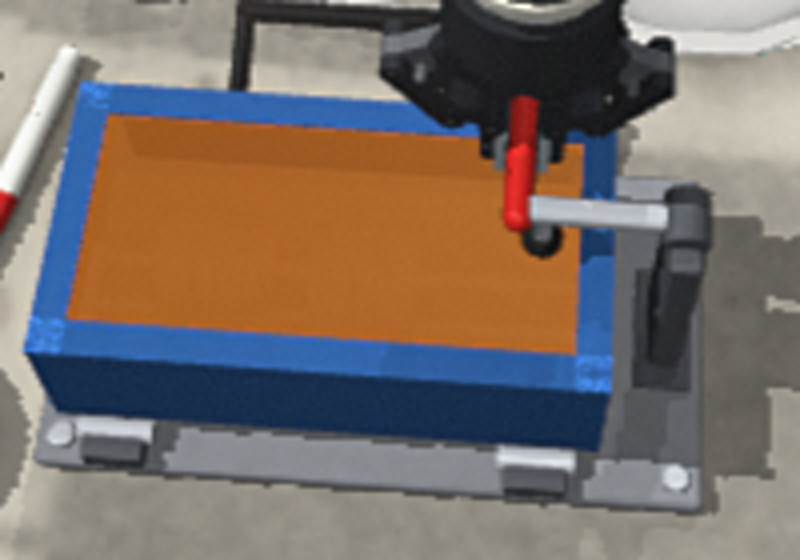

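Request:
play_rows(motion=[[[0,0,0],[0,0,0]],[[0,0,0],[0,0,0]],[[0,0,0],[0,0,0]],[[0,0,0.05],[0,0,0]],[[0,0,0.12],[0,0,0]],[[0,0,0.2],[0,0,0]],[[0,0,0.2],[0,0,0]]], gripper=0.5)

```text
time: 41.88
tool_pos: [0.5013, 0.1457, 0.1922]
tcp_rot: [-1.569, -0.04, 0.032]
wrist_force: [0.5, 0.2, -0.0]
width: 0.499
```

Request:
play_rows(motion=[[[0,0,0],[0,0,0]],[[0,0,0],[0,0,0]],[[0,0,0],[0,0,0]],[[0,0,-0.04],[0,0,0]],[[0,0,-0.06],[0,0,0]],[[0,0,-0.06],[0,0,0]]], gripper=1)

```text
time: 42.62
tool_pos: [0.4982, 0.145, 0.1637]
tcp_rot: [-1.571, -0.033, 0.038]
wrist_force: [-0.4, 1.2, 0.2]
width: -0.001
```

```bash
python3 cl.py w23
```

```text
[0.4988589  0.14512613 0.1645394 ] 0.0037517882238526415 [-0.12783022 -0.21034798  0.09760787]
rel y -0.0738139542261933 z 0.04853939909442892 0.08834349496683278 angle 0.5816931713889038
```

View pics/w23.png

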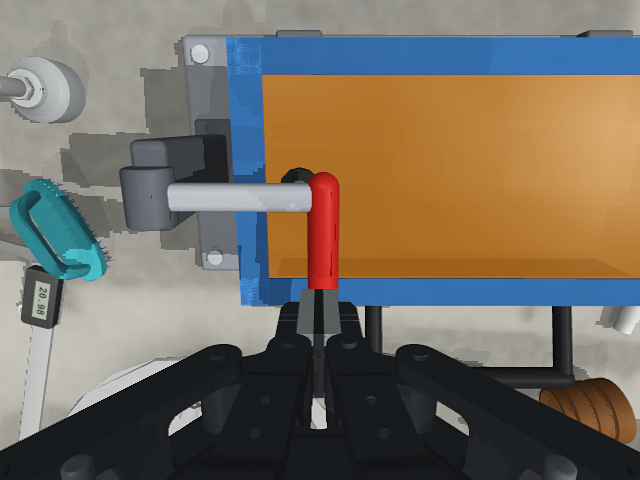

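Press down on the bar gently with closed fingertips (bar top about 0.142).

Request:
play_rows(motion=[[[0.004,0,-0.03],[0,0,0]],[[0.005,0,-0.05],[0,0,0]],[[0.005,0,-0.056],[0,0,0]],[[0.005,0,-0.056],[0,0,0]]])

```text
time: 43.28
tool_pos: [0.5013, 0.1453, 0.1428]
tcp_rot: [-1.571, -0.035, 0.036]
wrist_force: [-0.1, 0.0, -0.3]
width: 0.003
```

Request:
play_rows(motion=[[[0,0,-0.004],[0,0,0]],[[0,0,-0.006],[0,0,0]],[[0,0,-0.006],[0,0,0]]])

```text
time: 43.65
tool_pos: [0.5017, 0.1454, 0.1419]
tcp_rot: [-1.57, -0.036, 0.035]
wrist_force: [-2.6, -0.0, 5.7]
width: 0.0
```

Request:
play_rows(motion=[[[0,0,-0.004],[0,0,0]],[[0,0,-0.006],[0,0,0]],[[0,0,-0.006],[0,0,0]]])

```text
time: 44.02
tool_pos: [0.5018, 0.1454, 0.1416]
tcp_rot: [-1.57, -0.036, 0.035]
wrist_force: [-7.6, -2.0, 17.6]
width: 0.001
```

Request:
play_rows(motion=[[[0,0,0.1],[0,0,0]],[[0,-0.02,0.22],[0,0,0]],[[0,-0.1,0.35],[0,0,0.15]],[[-0.02,-0.22,0.35],[0,0,0.35]],[[-0.04,-0.34,0.35],[0,0,0.55]],[[-0.05,-0.46,0.35],[0,0,0.75]],[[-0.06,-0.58,0.35],[0,0,0.91]],[[-0.08,-0.7,0.35],[0,0,0.91]],[[-0.1,-0.7,0.35],[0,0,0.91]]], gripper=0.5)

```text
time: 45.15
tool_pos: [0.461, -0.1374, 0.2783]
tcp_rot: [-1.49, -0.591, 0.591]
wrist_force: [0.2, 0.0, 0.9]
width: 0.494
```

```bash
python3 - <<'E'
from h import *
cams.read_camera('wrist')
s=bot.read_state(); print(s['tool_pos'],s['width'],s['wrist_force'],s['q'],'jaw',np.degrees(np.arctan2(*Ro.from_rotvec(s['tcp_rot']).as_matrix()[1::-1,0])))
for n in 'scene','top':
  d=snap(n,n+'6')[1]
  for l in ['hood_bar','clamp_bar','jog_ball','console','cup','gauge']:
    print(n,l,[(np.round(w(n,r['xyz']),4).tolist(),round(r['conf'],2)) for r in cams.mark_of(n,l)[:2]])
E
```

```text
[ 0.46009281 -0.13574102  0.27817468] 0.4983042726926314 [-1.47229736  0.5586798   0.26253838] [-3.38865521e-01 -1.39003868e-01  1.94441826e+00  6.23070335e-05
  1.33724344e+00 -1.09564953e+00] jaw 43.35971386311689
scene hood_bar [([0.5859, 0.0749, 0.1055], 0.67)]
scene clamp_bar [([0.4991, 0.1504, 0.1354], 0.63), ([0.4321, -0.2942, -0.0041], 0.17)]
scene jog_ball [([0.4344, -0.291, 0.1149], 0.48)]
scene console [([0.4366, -0.2933, 0.001], 0.83)]
scene cup [([0.71, -0.1041, -0.0037], 0.83)]
scene gauge [([0.5996, 0.0171, -0.0006], 0.44)]
top hood_bar [([0.587, 0.0775, 0.1045], 0.77)]
top clamp_bar [([0.5004, 0.1476, 0.1383], 0.82)]
top jog_ball [([0.4301, -0.2921, 0.1129], 0.52)]
top console [([0.431, -0.2963, -0.0023], 0.77), ([0.4233, 0.1853, 0.1358], 0.37)]
top cup [([0.5792, 0.1953, 0.0014], 0.63), ([0.7113, -0.1018, -0.0004], 0.56)]
top gauge [([0.5954, 0.0189, -0.002], 0.75)]
```

View pics/scene6.png

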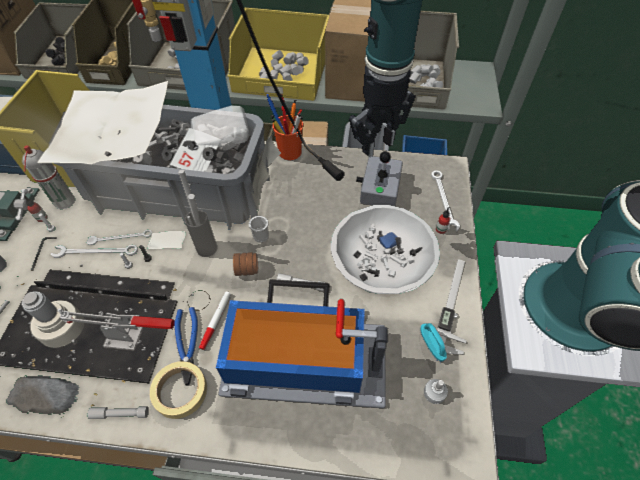

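Request:
play_rows(motion=[[[-0.02,-0.1,0],[0,0,0.2]],[[-0.04,-0.22,0],[0,0,0.4]],[[-0.06,-0.32,0],[0,0,0.6]],[[-0.07,-0.39,0],[0,0,0.8]],[[-0.07,-0.39,0],[0,0,0.91]],[[-0.07,-0.39,0],[0,0,0.91]],[[-0.07,-0.39,0],[0,0,0.91]]])

```text
time: 46.78
tool_pos: [0.4335, -0.2905, 0.2782]
tcp_rot: [-1.253, -1.137, 1.137]
wrist_force: [-0.1, 0.3, 0.9]
width: 0.498
```

```bash
python3 - <<'E'
from h import *
cams.read_camera('wrist')
s=bot.read_state(); print(s['tool_pos'],s['width'],s['wrist_force'],'jaw',np.degrees(np.arctan2(*Ro.from_rotvec(s['tcp_rot']).as_matrix()[1::-1,0])))
p,d=snap('wrist','w24')
print([(np.round(w('wrist',r['xyz']),4).tolist(),round(r['conf'],2)) for r in cams.mark_of('wrist','jog_ball')[:2]])
Q=cloud('wrist',d); X,Y,Z=Q[...,0],Q[...,1],Q[...,2]
m=(abs(X-.432)<.03)&(abs(Y+.292)<.03)&(Z>.105)&(Z<.14)&(d>0); P=Q[m]; print(len(P),P.mean(0),P.min(0),P.max(0)) if len(P) else 0
d=np.load('pics/top6.npy'); Q=cloud('top',d); X,Y,Z=Q[...,0],Q[...,1],Q[...,2]
m=(X>.5)&(X<.69)&(Y>-.04)&(Y<.105)&(Z>.011)&(Z<.04)&(d>0); print('gauge',m.sum(),cv2.minAreaRect(Q[m][:,:2].astype(np.float32)))
E
```

```text
[ 0.43351894 -0.29040311  0.2782984 ] 0.5010217382604871 [ 0.12099485 -0.33182784  1.49145501] jaw 84.46095099949379
[([0.4361, -0.2982, 0.1134], 0.88)]
972 [ 0.43273821 -0.29370952  0.1234036 ] [ 0.42091302 -0.30748364  0.11111406] [ 0.44776736 -0.28039894  0.12963645]
gauge 289 ((0.5684164762496948, 0.011063791811466217), (0.15780411660671234, 0.05863625183701515), 18.583158493041992)
```

View pics/w24.png

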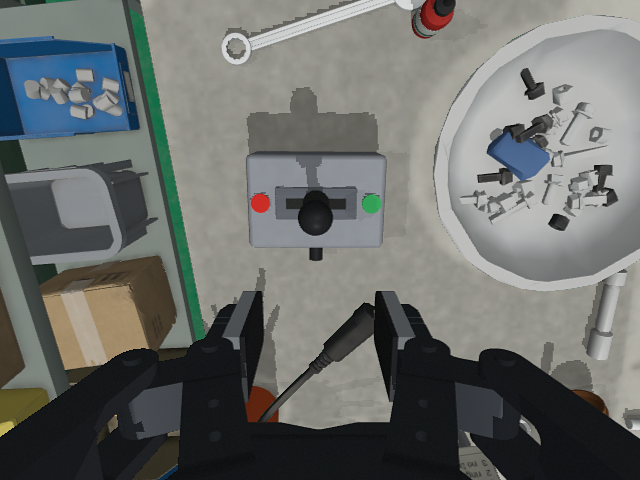

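View pics/top6.png

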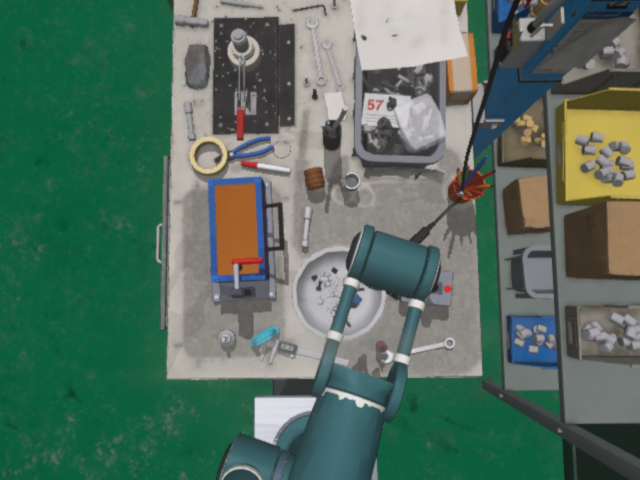

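Request:
play_rows(motion=[[[0,-0.008,-0.1],[0,0,0]],[[0,-0.008,-0.2],[0,0,0]],[[0,-0.008,-0.3],[0,0,0]],[[0,-0.008,-0.4],[0,0,0]],[[0,-0.008,-0.46],[0,0,0]],[[0,-0.008,-0.46],[0,0,0]]], gripper=0.5)

```text
time: 47.68
tool_pos: [0.4318, -0.2923, 0.092]
tcp_rot: [-1.248, -1.137, 1.138]
wrist_force: [-0.0, -0.2, -0.5]
width: 0.501
```

```bash
python3 - <<'E'
from h import *
s=bot.read_state(); print(s['tool_pos'],s['width'],s['wrist_force'])
snap('wrist','w25')
E
```

```text
[ 0.43183385 -0.2923127   0.09204668] 0.5010977060304331 [-0.00216821 -0.24629105 -0.48028107]
```

View pics/w25.png

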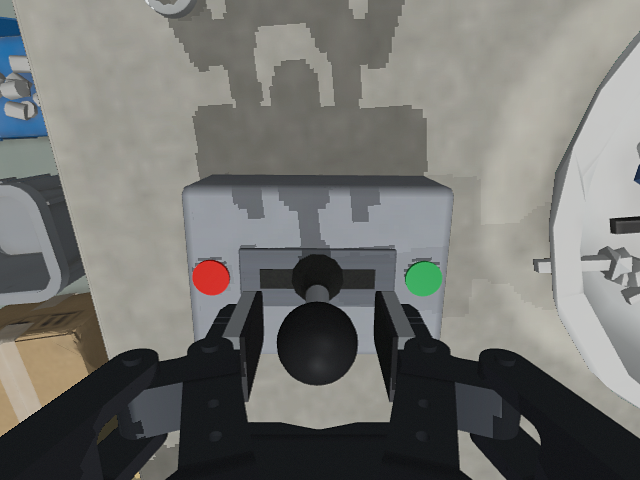

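Request:
play_rows(motion=[[[0.001,0.015,0],[0,0,0]],[[0.003,0.03,0],[0,0,0]],[[0.004,0.045,0],[0,0,0]],[[0.006,0.06,0],[0,0,0]],[[0.007,0.075,0],[0,0,0]],[[0.008,0.087,0],[0,0,0]],[[0.008,0.087,0],[0,0,0]],[[0.008,0.087,0],[0,0,0]]])

```text
time: 48.72
tool_pos: [0.4368, -0.2594, 0.0943]
tcp_rot: [-1.254, -1.138, 1.138]
wrist_force: [1.0, -3.7, 0.6]
width: 0.501
```

```bash
python3 - <<'E'
from h import *
s=bot.read_state(); print(s['tool_pos'],s['width'],s['wrist_force'])
snap('wrist','w26')
d=snap('scene','s26')[1]
print([(np.round(w('scene',r['xyz']),4).tolist(),round(r['conf'],2)) for r in cams.mark_of('scene','jog_ball')[:2]])
print([(np.round(w('wrist',r['xyz']),4).tolist(),round(r['conf'],2)) for r in cams.mark_of('wrist','jog_ball')[:2]])
E
```

```text
[ 0.43682294 -0.25936731  0.09434477] 0.5009242940291294 [ 0.97969847 -3.69084343  0.57206005]
[([0.7129, -0.1035, -0.0025], 0.31)]
[([0.4425, -0.272, 0.1086], 0.9)]
```

View pics/w26.png

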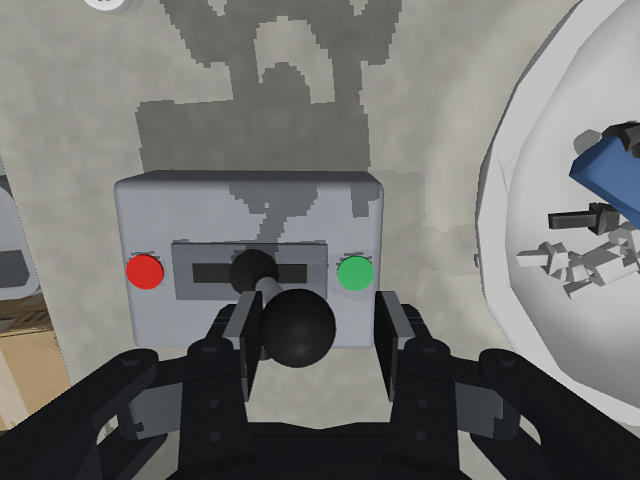

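Request:
play_rows(motion=[[[0,0.005,0],[0,0,0]],[[0,0.005,0],[0,0,0]],[[0,0.005,0],[0,0,0]],[[0,0.005,0],[0,0,0]],[[0,0.005,0],[0,0,0]],[[0,0.005,0],[0,0,0]],[[0,0.005,0],[0,0,0]],[[0,0.005,0],[0,0,0]],[[0,0.005,0],[0,0,0]],[[0,0.005,0],[0,0,0]]])

```text
time: 50.18
tool_pos: [0.4365, -0.2571, 0.0942]
tcp_rot: [-1.253, -1.138, 1.138]
wrist_force: [1.6, -4.7, -1.6]
width: 0.498
```

Request:
play_rows(motion=[[[0,0,0],[0,0,0]],[[0,0,0],[0,0,0]],[[0,0,0],[0,0,0]],[[0,0,0],[0,0,0]],[[0,0,0],[0,0,0]],[[0,0,0],[0,0,0]],[[0,0,0],[0,0,0]],[[0,0,0],[0,0,0]],[[0,0,0],[0,0,0]],[[0,0,0],[0,0,0]]])

```text
time: 51.42
tool_pos: [0.4366, -0.2571, 0.0942]
tcp_rot: [-1.253, -1.138, 1.138]
wrist_force: [0.3, -3.8, -1.7]
width: 0.503
```

Request:
play_rows(motion=[[[0,0,0],[0,0,0]],[[0,0,0],[0,0,0]],[[0,0,0],[0,0,0]],[[0,0,0],[0,0,0]],[[0,0,0],[0,0,0]],[[0,0,0],[0,0,0]],[[0,0,0],[0,0,0]],[[0,0,0],[0,0,0]]])

```text
time: 52.42
tool_pos: [0.4366, -0.2571, 0.0943]
tcp_rot: [-1.253, -1.138, 1.138]
wrist_force: [0.3, -5.1, -2.8]
width: 0.498
```

Request:
play_rows(motion=[[[-0.002,-0.02,0],[0,0,0]],[[-0.004,-0.04,0],[0,0,0]],[[-0.006,-0.06,0],[0,0,0]],[[-0.008,-0.08,0],[0,0,0]],[[-0.009,-0.09,0],[0,0,0]],[[-0.009,-0.09,0],[0,0,0]],[[-0.009,-0.09,0],[0,0,0]]])

```text
time: 53.3
tool_pos: [0.4329, -0.2929, 0.0942]
tcp_rot: [-1.253, -1.138, 1.138]
wrist_force: [0.6, 0.5, 0.1]
width: 0.497
```

Request:
play_rows(motion=[[[0,0,0],[0,0,0]],[[0,0,0.03],[0,0,0]],[[0,0,0.1],[0,0,0]],[[0,0,0.2],[0,0,0]],[[0,0,0.3],[0,0,0]],[[0,0,0.4],[0,0,0]],[[-0.05,-0.1,0.5],[0,0,0]],[[-0.05,-0.2,0.5],[0,0,0]],[[-0.05,-0.2,0.5],[0,0,0]]], gripper=0.4)

```text
time: 54.42
tool_pos: [0.413, -0.3754, 0.296]
tcp_rot: [-1.257, -1.137, 1.137]
wrist_force: [-0.8, 1.0, -0.3]
width: 0.599
```

```bash
python3 - <<'E'
from h import *
cams.read_camera('scene')
s=bot.read_state(); print(s['time'],s['tool_pos'],s['width'],s['wrist_force'])
snap('wrist','w27')
for n in ('scene','top'):
  d=snap(n,n+'7')[1]
  for l in ['hood_bar','clamp_bar','jog_ball','cup','gauge']:
    print(n,l,[(np.round(w(n,r['xyz']),4).tolist(),round(r['conf'],2)) for r in cams.mark_of(n,l)[:2]])
  Q=cloud(n,d); X,Y,Z=Q[...,0],Q[...,1],Q[...,2]
  m=(X>.455)&(X<.71)&(Y>.25)&(Y<.262)&(Z>.08)&(Z<.13)&(d>0); print('far rim z',np.median(Z[m]))
  m=(X>.53)&(X<.70)&(Y>.123)&(Y<.136)&(Z>.09)&(Z<.13)&(d>0); print('near rim z',np.median(Z[m]))
  m=(abs(X-.6)<.07)&(abs(Y-.02)<.05)&(Z>.012)&(Z<.03)&(d>0); print('gauge',m.sum(),cv2.minAreaRect(Q[m][:,:2].astype(np.float32)))
E
```

```text
54.475 [ 0.41284636 -0.37378395  0.29508389] 0.5990446022864774 [ 0.27841271  0.24412446 -0.11199343]
scene hood_bar [([0.5844, 0.0739, 0.1043], 0.64)]
scene clamp_bar [([0.5032, 0.1445, 0.1341], 0.66)]
scene jog_ball [([0.431, -0.296, 0.1123], 0.46)]
scene cup [([0.7116, -0.1027, -0.0016], 0.57)]
scene gauge [([0.601, 0.0175, -0.0039], 0.57)]
far rim z 0.10215390750705283
near rim z 0.1043943980504752
gauge 148 ((0.5970083475112915, 0.01917622983455658), (0.0211433544754982, 0.10548499971628189), 85.28546142578125)
top hood_bar [([0.5839, 0.078, 0.1038], 0.81)]
top clamp_bar [([0.5023, 0.1499, 0.1347], 0.79)]
top jog_ball [([0.4288, -0.293, 0.1128], 0.5)]
top cup [([0.4996, 0.1491, 0.1368], 0.51)]
top gauge [([0.597, 0.0209, -0.0026], 0.62)]
far rim z 0.10363226090642855
near rim z 0.10333200296780025
gauge 240 ((0.5953858494758606, 0.01906341128051281), (0.020192427560687065, 0.1067577674984932), 83.90168762207031)
```

View pics/scene7.png

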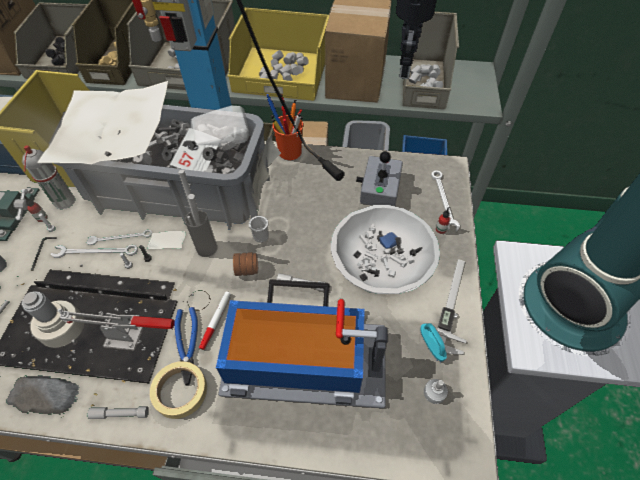

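View pics/w27.png

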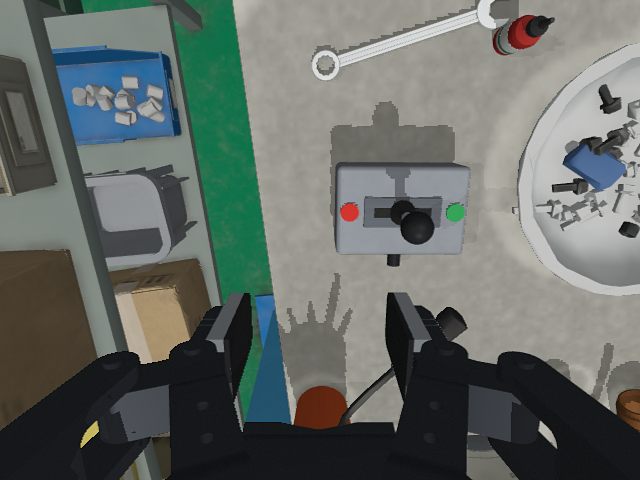

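```bash
python3 -c "
from workcell import bot; print(bot.finish_job())"
```

```text
the job is handed in; nothing more can be done
None
```

I did every step in the order you asked and handed the job in at about 54 s. No verdict was reported, so this rests on my own checks.

- **Gauge:** I lifted it off the bars and laid it on the bench. It was later knocked a few centimetres while the robot was elsewhere. At the last check it lay flat at about (0.60, 0.02), roughly 80 mm from the station plate.
- **Sleeves:** Only two aluminium sleeves were on the bench, and I left the brown look-alike alone. Both were level across the bars and lined up with them, tops at about 87 mm as expected. I could not see them again once the hood was down, but nothing caught as it closed.
- **Hood:** It is shut against its stop. It took about 23 N there without moving further, and its top is flat in the depth images.
- **Clamp:** It is fully down. My grip slipped a few millimetres along the bar at the end of the swing, so I pressed again with closed fingertips. It stopped hard at the exact level height, with the bar top at 0.142 m.
- **Jog stick:** I tilted it towards the green dot only after the clamp was down. I held it at about 0.4 to 0.45 rad (4 to 5 N) for more than 3.5 s, then eased it back. The ball reads centred and the gripper is clear.
- **Cup:** It was still standing in the last scene picture. One label in the last top view, which put a cup at the clamp, was false.

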